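# Set the brush carriage of a record cleaner to its index, play taken up

### The arm

A 6-joint arm with a two-finger parallel gripper is mounted at the origin on the work surface. World frame = base frame: x ahead of the robot, y to its left, z up, the work surface at z = 0. Lengths are in m, angles in rad, forces in N, time in s.
With the tool pointing down it reaches from about 0.3 to 0.85 m from the base axis. Payload 4.2 kg.
Tool frame: the origin (TCP) lies on the centre line of the jaws, within the pads' length; the fingertips stand 11 mm ahead of it and the grasp point (between the pads) lies 8 mm behind it; x points along the fingers, z is the direction in which the jaws open and shut, and the axes are right-handed (so a half turn about x gives the same grasp; the last joint's range is limited). The gripper opens to 91 mm and grips with 3 to 60 N. Pads are 32 mm wide; open, the fingers measure 118 mm over their backs; the gripper's body (76 mm by 178 mm) begins 60 mm behind the grasp point.
Start: joints at [-1.344, 0.32, 1.565, -0, 1.257, -0.02], TCP at [0.14, -0.558, 0.225] pointing down, gripper open.
Joint ranges: [-3.11, 3.11], [-0.84, 2.01], [0.21, 2.61], [-1.34, 4.49], [0.05, 2.63], [-2.56, 2.56]. Speed limits (rad/s): [2.57, 2.57, 3.14, 3.14, 3.14, 3.14].

### API

Orientations are given as a rotation vector (axis times angle).
In Python, from workcell import bot, optics, hand_in gives the robot as it stands.
- The arm moves only by the tool move_arm, never from a script. Its argument "increments" is a list of rows, each an object of numbers: "dx", "dy", "dz": the shift along the tool's x, y, z each as a share of 50 cm, from -1 to 1; "wx", "wy", "wz": the turn, a rotation vector about the tool's x, y, z each as a share of 0.1 rad, from -1 to 1; "grip": the closure, from 0 (fully open) to 1 (shut). In form: [{"dx": .., "dy": .., "dz": .., "wx": .., "wy": .., "wz": .., "grip": ..}, ...]. A call has 1 to 20 rows; each row shifts and turns the commanded pose from where the row before left it, along the tool's axes as they then stand; what a row does not reach is not made up. A row lasts 1/8 s, in which the tool goes at most 62.5 mm and 10.7 degrees, less where a joint would pass 70% of its speed; a pose out of reach is approached as far as the arm can. A call with a number of a shift or a turn outside -1 to 1 is refused whole. A call with a gripper value outside its range is refused whole. The fingers move at their own pace and stop on an object; "force" is the grip in N (left out, the last holds). Time passes only in rows, so rows that do not move let the fingers close. It gives the time, the measured TCP pose, the force and the opening at its end, in the units of the state.
- bot.get_state(): the state, without advancing time (a new reading comes with each control period).
- optics.capture(name): name is "scene" or "top" or "wrist"; returns a dict with "image" (480x640x3 uint8, red, green, blue), "K" (3x3 intrinsics, pixels), "T" (4x4, takes a point from camera to world coordinates). Camera axes: x right, y down, z forward; pixel columns grow to the right and rows downward; lengths in m; the calibration is good to about 2 mm. A picture is of the moment at which its call begins. There is no depth.
- hand_in(): hands the job in, once; it reports no verdict.
The state is a dict: "time": time; "joint_pos": joint angles; "joint_vel": joint speeds; "tau": joint torques, N m; "tcp_pos": TCP position; "tcp_rot": TCP orientation; "force": force on the tool from outside, world axes, zero at the start; "wrist_torque": the same for the moment, N m; "width": opening from 0.0 (shut) to 1.0 (fully open).
Only numpy, scipy, OpenCV 4.12 (cv2) and the standard library are available. Lean on these libraries where they do the work, as an engineer would, in place of code of your own. Each camera call takes 0.05 s, during which the arm holds its last target.

### The job

Using the hand crank of the record cleaner, wind the brush carriage outward past its index finger until it comes up gently against the end stop, then wind it back until its pointer stands exactly in line with the index finger, finishing on a return movement so that the play in the drive is taken up on the return side (if you come back too far, wind out well past the index and return again). Feel the load on the crank and never force it; let go of it when set, and leave the other things on the bench where they are.

Things in the scene. Friction and masses are not known exactly. Their poses are not given: they have to be found in the camera images.
- cleaner: Record cleaner, fixed to the bench. Origin on the bench under the crank's vertical axis; z up; y along the rail, away from the crank (outward). Grey gear housing 120 x 120 x 50 mm about the origin; rail rods along y from a block at y = 70 to 100 mm (70 mm tall) to a clamped end stop, over a black platter with a record (centre y = 360 mm, diameter 310 mm, 28 mm tall)
- crank_axis (a point): Point on the crank's vertical axis, at the height of the middle of the handle (108 mm above the bench). The horizontal aluminium crank wheel about it is 120 mm in diameter, rim top 74 mm and hub top 80 mm above the bench; nothing within 120 mm of the axis but the handle is taller than that
- handle_mid (a point): Middle of the crank handle to grip: a black upright cylinder, 20 mm diameter, 55 mm tall (76 to 131 mm above the bench), standing on the wheel 45 mm from its axis. It spins freely on its own pin, so it can be held with a constant gripper direction while it goes round. This point is on its axis, 108 mm above the bench
- spindle: Steel drive spindle under the wheel (34 mm radius), which carries the wheel and handle; origin on the crank axis, 50 mm above the bench. It resists turning with about 4 N at the handle; at the end stop it turns no further and the load at the handle rises steeply: 7 to 15 N at the handle is a good touch, over 20 N is forcing it
- handwheel (a joint): Play between wheel and spindle, -0.25 to +0.25 rad, nearly free in between. +0.25: the wheel drives the spindle clockwise (seen from above), carriage outward. -0.25: it drives anticlockwise, carriage back towards the crank. Seen from above as a spindle pin between two small lugs on the wheel
- carriage: Brush carriage, a dark steel block 62 x 44 mm on the rail rods, top 69 mm above the bench, with a wooden brush under it. Origin on the bench under its middle. With the play taken up it moves 10 mm per radian of the wheel (63 mm per turn): clockwise seen from above moves it outward, anticlockwise back
- pointer (a point): Tip of the thin (3 mm) brass pointer on the side (+x of the cleaner) of the carriage, 70 mm above the bench
- index (a point): Tip of the thin (3 mm) brass index finger on a dark steel slide on the outer rod, facing the pointer; 1 mm off it when in line. Its place along the rail differs; it lies 15 to 62 mm short of where the pointer is when the carriage meets the stop. Leave it as set
- buffer: Black rubber buffer block, 30 x 14 x 20 mm, sitting loose in the pocket of the aluminium end stop that is clamped across the rods; its front face, which the carriage (22 mm from its middle to its end) comes up against, looks towards the crank. Origin at the middle of its underside, 45 mm above the bench. The stop's place along the rail differs
- weight: Chrome record weight, 76 mm diameter, 44 mm tall, on the middle of the record; origin at its underside
- brush: Orange hand brush 45 x 110 x 36 mm, origin at its underside
- bottle: Squat amber bottle, 66 mm diameter, 90 mm tall, origin at its underside
- pick: Steel pick, 150 mm long, 10 mm thick, lying; origin at its middle on the bench
- adapter: Aluminium adapter puck, 38 mm diameter, 14 mm tall
- dish: White dish, 90 mm diameter, 25 mm tall

How it is judged:
On the way, in this order (a step that is already met when the one before it is completed fails the run):
1. the carriage is wound out past the index until it bears on its end stop (contact force between carriage and buffer above 8 N), for 0.2 s.
2. the carriage is back in line with the index, play taken up on the return side (y of pointer in the frame of index between -0.0015 and 0.0015 m and value of joint handwheel below -0.17 rad), for 0.2 s.
At the end, for the whole second after the job is handed in: The pointer is within 1.5 mm of the index finger along the rail, the play joint is at its return side (below -0.17 rad), and the carriage is at rest (all of step 2 and linear speed of carriage below 0.002 m/s); the robot touches nothing.
It fails at once if the carriage is forced against its end stop (contact force between carriage and buffer above 75 N).
It fails at once if the carriage is pushed directly instead of by its crank (contact force between any of the fingers, the arm and carriage above 3 N).
It fails at once if the index finger is shifted by more than 2 mm (distance of index from where it was at the start of the episode above 0.002 m).
It fails at once if one of the loose things on the bench is moved by more than 15 mm (distance of any of weight, brush, bottle, pick, adapter, dish from where it was at the start of the episode above 0.015 m).
It also fails if it takes over 67 s, if anything falls off the work surface, if the arm or the gripper's body presses on something with over 40 N, if the wrist force passes 120 N, or if a joint passes its speed limit or range.

## Working session

There is one attempt and no reset: what is moved stays moved. The work goes in short steps, Python scripts to look and compute and a tool call to move; the robot and the scene stay as the last step left them, time stands still between calls to the robot, and variables do not carry over. Pictures are saved under pics/ and viewed, and the job is handed in when it is done.

Besides the shell and the picture viewer there is one more tool, called after "Call:" as name([rows], argument=value, ...), one row to a line, values as JSON. move_arm: Moves the arm, as the interface text tells. Its arguments: {"type":"object","properties":{"increments":{"type":"array"},"force":{"type":"number"}},"required":["increments"]}

```bash
mkdir -p pics; ls; cat > h.py <<'E'
import numpy as np, cv2
from workcell import bot, optics, hand_in
def cap(n,f):
    d=optics.capture(n); cv2.imwrite('pics/'+f,d['image'][:,:,::-1]); np.savez('pics/'+f+'.npz',**d); return d
def ray(d,u,v,z):
    K,T=np.array(d['K']),np.array(d['T'])
    r=T[:3,:3]@np.linalg.solve(K,[u,v,1.]); o=T[:3,3]; return o+r*(z-o[2])/r[2]
def proj(d,p):
    K,T=np.array(d['K']),np.array(d['T'])
    c=K@(T[:3,:3].T@(np.array(p)-T[:3,3])); return c[:2]/c[2]
E
python3 - <<'E'
from h import *
for n in ['scene','top','wrist']:
    d=cap(n,n+'0.png'); print(n,np.round(d['T'],3).tolist(),d['K'][0][0])
s=bot.get_state(); print(s)
E
```

```text
pics
scene [[-0.848, 0.388, -0.361, 0.877], [0.53, 0.607, -0.593, 0.518], [-0.011, -0.694, -0.72, 0.797], [0.0, 0.0, 0.0, 1.0]] 480.0469438132741
top [[-0.02, -0.995, 0.1, 0.442], [-1.0, 0.022, 0.017, -0.046], [-0.02, -0.099, -0.995, 0.973], [0.0, 0.0, 0.0, 1.0]] 522.1622750088658
wrist [[0.245, -0.942, -0.229, 0.203], [-0.97, -0.238, -0.057, -0.541], [-0.001, 0.236, -0.972, 0.384], [0.0, 0.0, 0.0, 1.0]] 373.10895797529315
{'time': 0.15, 'joint_pos': array([-1.34400705e+00,  3.20136731e-01,  1.56542406e+00, -1.41117268e-05,
        1.25739678e+00, -2.00314435e-02]), 'joint_vel': array([ 9.79138941e-05, -2.71191224e-03, -4.12538132e-03,  1.46034241e-04,
       -4.79439337e-04, -8.91589047e-04]), 'tau': array([-2.42893011e-04, -4.12773013e+01, -2.32154864e+01,  7.26973847e-02,
        4.33892815e-02, -9.32863190e-05]), 'tcp_pos': array([ 0.14037882, -0.55720899,  0.22430838]), 'tcp_rot': array([ 1.02634079,  1.31699898, -1.02492257]), 'force': array([ 0.24359008,  0.51758477, -0.1461672 ]), 'wrist_torque': array([-0.02271339, -0.00257843,  0.00437288]), 'width': 1.0037702172606227}
```

View pics/top0.png

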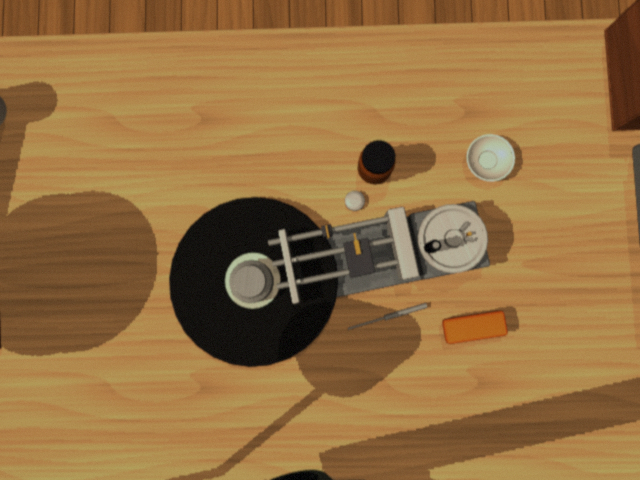

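View pics/scene0.png

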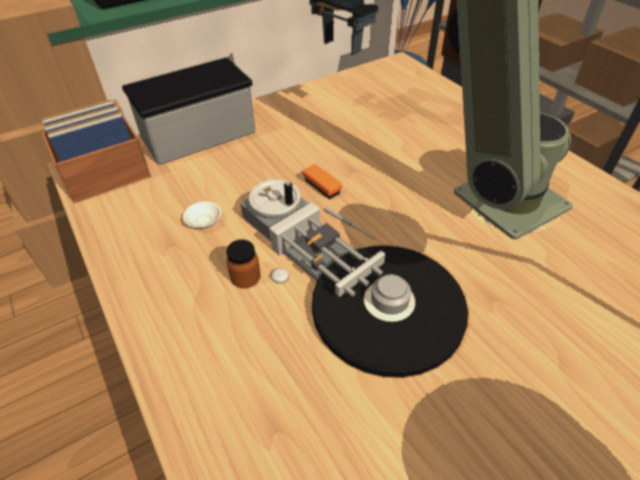

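View pics/wrist0.png

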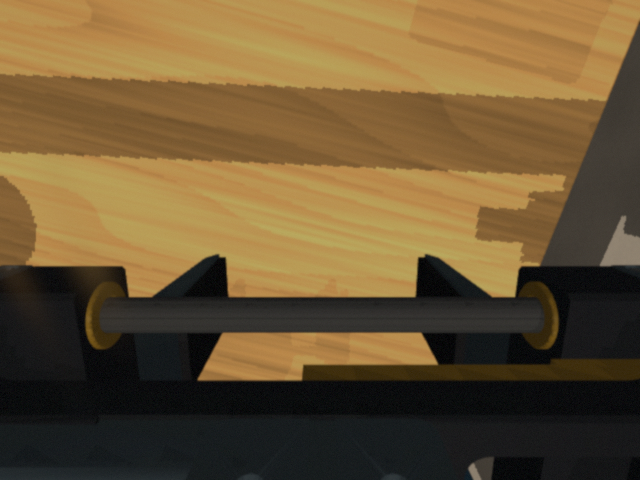

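```bash
python3 - <<'E'
from h import *
im=cv2.imread('pics/top0.png')
c=im[190:310,260:500]; cv2.imwrite('pics/z0.png',cv2.resize(c,None,fx=3.3,fy=3.3,interpolation=cv2.INTER_CUBIC))
im=cv2.imread('pics/scene0.png')
c=im[160:310,220:420]; cv2.imwrite('pics/z1.png',cv2.resize(c,None,fx=4,fy=4,interpolation=cv2.INTER_CUBIC))
E
```

```text
(no output)
```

View pics/z0.png

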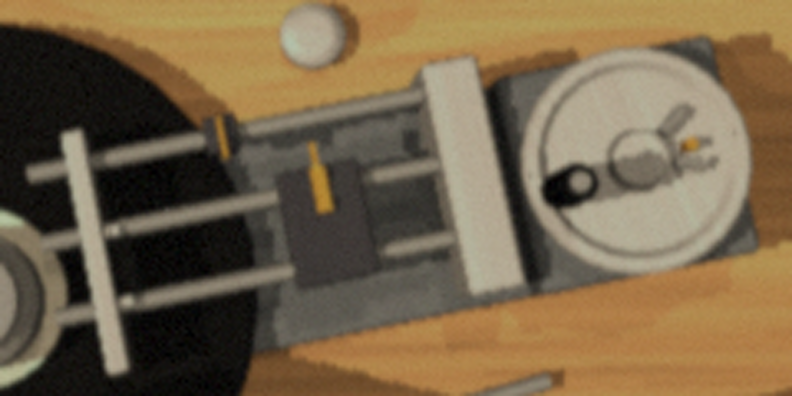

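View pics/z1.png

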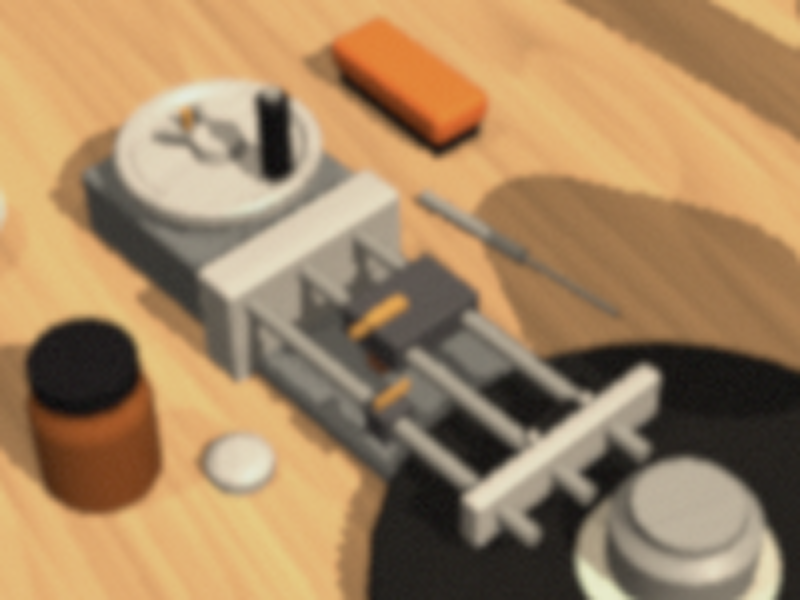

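```bash
python3 - <<'E'
from h import *
d=dict(np.load('pics/top0.png.npz'))
Z=lambda x,y,z: ray(d,260+(x+.5)/3.3-.5,190+(y+.5)/3.3-.5,z)
w=Z(636.5,159.5,.074); print('wheel',w)
print('hub',Z(641,158,.08)); print('handle',Z(581,184,.131))
# rods direction
a=Z(35,173,.065);b=Z(415,98,.065);print('rod',a,b,np.arctan2(*(a-b)[[1,0]]))
a=Z(65,314,.065);b=Z(445,238,.065);print('rod3',np.arctan2(*(a-b)[[1,0]]))
th=np.arctan2(*(a-b)[[1,0]])
y=np.array([np.cos(th),np.sin(th)]);x=np.array([y[1],-y[0]])
for n,p in dict(handle=(581,184,.131),ptip=(312,143,.07),pbase=(323,212,.07),itip=(226,160,.07),ibase=(221,118,.07),stopTop=(72,132,.07),stopface=(90,160,.065),carr_out=(288,230,.069),carr_in=(370,215,.069)).items():
    q=Z(*p)[:2]-w[:2]; print(n,np.round([q@x,q@y],4))
# wheel mask ellipse
im=d['image'].astype(int)
g=(im.min(2)>120)&((im.max(2)-im.min(2))<45); g=g.astype(np.uint8); 
n,l,s,c=cv2.connectedComponentsWithStats(g[190:300,412:500]); 
for i in range(1,n):
    if s[i][4]>500:
        cn=max(cv2.findContours((l==i).astype(np.uint8),0,2)[0],key=len); e=cv2.fitEllipse(cv2.convexHull(cn)); print(e,ray(d,e[0][0]+412,e[0][1]+190,.074))
s=bot.get_state()
from scipy.spatial.transform import Rotation as R
print(R.from_rotvec(s['tcp_rot']).as_matrix().round(3))
E
```

```text
wheel [ 0.52491795 -0.25538397  0.074     ]
hub [ 0.52509224 -0.25634053  0.08      ]
handle [ 0.50824108 -0.21457426  0.131     ]
rod [0.52565488 0.06019903 0.065     ] [ 0.56110127 -0.14209875  0.065     ] 1.7442543584848618
rod3 1.746778602273677
handle [-0.0093  0.0431]
ptip [0.0422 0.1638]
pbase [0.0054 0.1655]
itip [0.0423 0.21  ]
ibase [0.0647 0.2082]
stopTop [0.0729 0.2868]
stopface [0.057  0.2806]
carr_out [-0.0002  0.1853]
carr_in [-0.0009  0.1416]
((40.41025161743164, 48.34021759033203), (66.78746032714844, 68.25739288330078), 116.40666198730469) [ 0.52430821 -0.25515049  0.074     ]
[[-0.     0.97   0.244]
 [ 0.001  0.244 -0.97 ]
 [-1.     0.    -0.001]]
```

Call:
move_arm([
  {"dy": 0.03, "dz": -0.016, "grip": 0},
  {"dy": 0.07, "dz": -0.04, "grip": 0},
  {"dy": 0.08, "dz": -0.045, "grip": 0},
  {"dy": 0.08, "dz": -0.045, "grip": 0},
  {"dy": 0.08, "dz": -0.045, "grip": 0},
  {"dy": 0.08, "dz": -0.045, "grip": 0},
  {"dy": 0.08, "dz": -0.045, "grip": 0},
  {"dy": 0.08, "dz": -0.045, "grip": 0},
  {"dy": 0.08, "dz": -0.045, "grip": 0},
  {"dy": 0.08, "dz": -0.045, "grip": 0},
  {"dy": 0.08, "dz": -0.045, "grip": 0},
  {"dy": 0.061, "dz": -0.025, "grip": 0},
  {"grip": 0},
  {"grip": 0},
])

```text
invalid input
```

```bash
cat >> h.py <<'E'
from scipy.spatial.transform import Rotation as R
def st():
    s=bot.get_state(); M=R.from_rotvec(s['tcp_rot']).as_matrix()
    print('t',round(s['time'],2),'tcp',s['tcp_pos'].round(4),'F',s['force'].round(2),'w',round(s['width'],3),'q',s['joint_pos'].round(2))
    return s,M
E
python3 - <<'E'
from h import *
s,M=st(); print(M.round(3)); cap('wrist','w1.png')
print((M.T@(np.array([.508,-.214,.1])-s['tcp_pos'])).round(4)/.5)
E
```

```text
t 0.15 tcp [ 0.1404 -0.5572  0.2243] F [ 0.24  0.52 -0.15] w 1.004 q [-1.34  0.32  1.57 -0.    1.26 -0.02]
[[-0.     0.97   0.244]
 [ 0.001  0.244 -0.97 ]
 [-1.     0.    -0.001]]
[ 0.2492  0.8806 -0.4856]
```

View pics/w1.png

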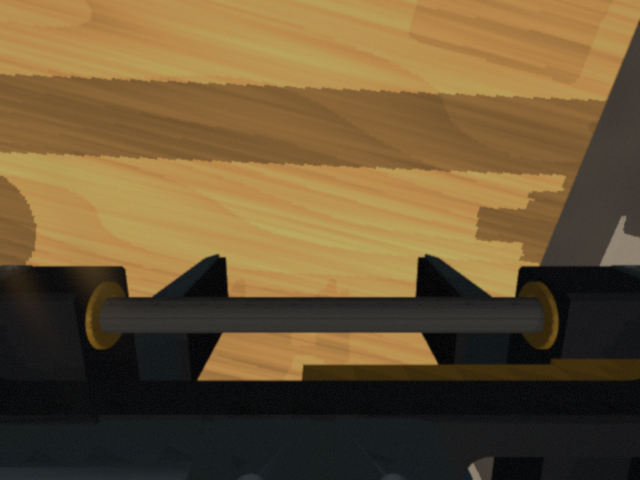

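Call:
move_arm([
  {"dx": 0, "dy": 0.03, "dz": -0.016, "wx": 0, "wy": 0, "wz": 0, "grip": 0},
], force=30)

```text
time: 0.32
tcp_pos: [0.153, -0.5461, 0.2246]
tcp_rot: [1.027, 1.316, -1.026]
force: [1.0, 0.1, -1.0]
width: 0.998
```

Call:
move_arm([
  {"dx": 0, "dy": 0.085, "dz": -0.047, "wx": 0, "wy": 0, "wz": 0, "grip": 0},
  {"dx": 0, "dy": 0.085, "dz": -0.047, "wx": 0, "wy": 0, "wz": 0, "grip": 0},
  {"dx": 0, "dy": 0.085, "dz": -0.047, "wx": 0, "wy": 0, "wz": 0, "grip": 0},
  {"dx": 0, "dy": 0.085, "dz": -0.047, "wx": 0, "wy": 0, "wz": 0, "grip": 0},
  {"dx": 0, "dy": 0.085, "dz": -0.047, "wx": 0, "wy": 0, "wz": 0, "grip": 0},
  {"dx": 0, "dy": 0.085, "dz": -0.047, "wx": 0, "wy": 0, "wz": 0, "grip": 0},
  {"dx": 0, "dy": 0.085, "dz": -0.047, "wx": 0, "wy": 0, "wz": 0, "grip": 0},
  {"dx": 0, "dy": 0.085, "dz": -0.047, "wx": 0, "wy": 0, "wz": 0, "grip": 0},
  {"dx": 0, "dy": 0.085, "dz": -0.047, "wx": 0, "wy": 0, "wz": 0, "grip": 0},
  {"dx": 0, "dy": 0.085, "dz": -0.047, "wx": 0, "wy": 0, "wz": 0, "grip": 0},
  {"dx": 0, "dy": 0, "dz": 0, "wx": 0, "wy": 0, "wz": 0, "grip": 0},
  {"dx": 0, "dy": 0, "dz": 0, "wx": 0, "wy": 0, "wz": 0, "grip": 0},
])

```text
time: 1.82
tcp_pos: [0.5072, -0.2139, 0.2248]
tcp_rot: [1.024, 1.317, -1.025]
force: [-0.1, 0.3, -0.3]
width: 1.003
```

```bash
python3 - <<'E'
from h import *
s,M=st(); print(M.round(3)); d=cap('wrist','w2.png')
print((M.T@(np.array([.508,-.214,.1])-s['tcp_pos'])).round(4)/.5)
print(proj(d,[.508,-.214,.131]),proj(d,[.5245,-.2555,.08]))
E
```

```text
t 1.82 tcp [ 0.5072 -0.2139  0.2248] F [-0.05  0.31 -0.32] w 1.003 q [-0.42  0.28  1.62 -0.    1.24  0.9 ]
[[-0.001  0.969  0.245]
 [-0.     0.245 -0.969]
 [-1.    -0.001 -0.   ]]
[0.2496 0.0016 0.0006]
[322.02058783 241.83367915] [375.20678191 220.10467438]
```

View pics/w2.png

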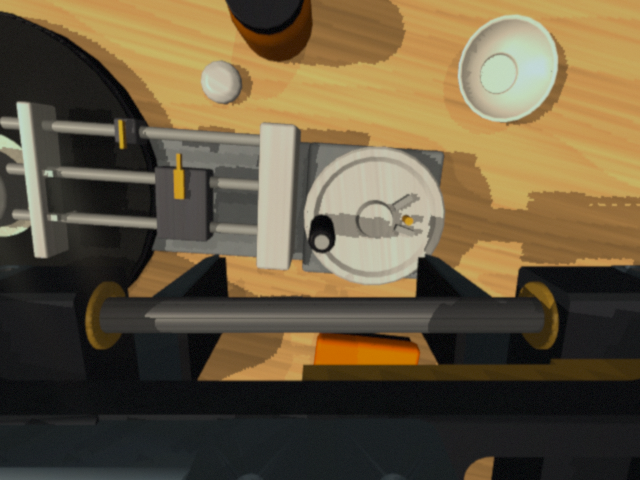

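Call:
move_arm([
  {"dx": 0.05, "dy": 0.0016, "dz": 0.0006, "wx": 0, "wy": 0, "wz": 0, "grip": 0},
  {"dx": 0.06, "dy": 0, "dz": 0, "wx": 0, "wy": 0, "wz": 0, "grip": 0},
  {"dx": 0.06, "dy": 0, "dz": 0, "wx": 0, "wy": 0, "wz": 0, "grip": 0.4},
  {"dx": 0.05, "dy": 0, "dz": 0, "wx": 0, "wy": 0, "wz": 0, "grip": 0.5},
  {"dx": 0.03, "dy": 0, "dz": 0, "wx": 0, "wy": 0, "wz": 0, "grip": 0.6},
  {"dx": 0, "dy": 0, "dz": 0, "wx": 0, "wy": 0, "wz": 0, "grip": 1},
  {"dx": 0, "dy": 0, "dz": 0, "wx": 0, "wy": 0, "wz": 0, "grip": 1},
  {"dx": 0, "dy": 0, "dz": 0, "wx": 0, "wy": 0, "wz": 0, "grip": 1},
  {"dx": 0, "dy": 0, "dz": 0, "wx": 0, "wy": 0, "wz": 0, "grip": 1},
  {"dx": 0, "dy": 0, "dz": 0, "wx": 0, "wy": 0, "wz": 0, "grip": 1},
], force=30)

```text
time: 3.12
tcp_pos: [0.5084, -0.2136, 0.1005]
tcp_rot: [1.027, 1.317, -1.025]
force: [-0.6, 3.7, 4.8]
width: 0.213
```

```bash
python3 - <<'E'
from h import *
s,M=st(); print(M.round(3)); d=cap('wrist','w3.png')
E
```

```text
t 3.12 tcp [ 0.5084 -0.2136  0.1005] F [-0.6   3.68  4.79] w 0.213 q [-0.42  0.39  1.8   0.    0.95  0.9 ]
[[-0.     0.97   0.244]
 [ 0.002  0.244 -0.97 ]
 [-1.     0.    -0.002]]
```

View pics/w3.png

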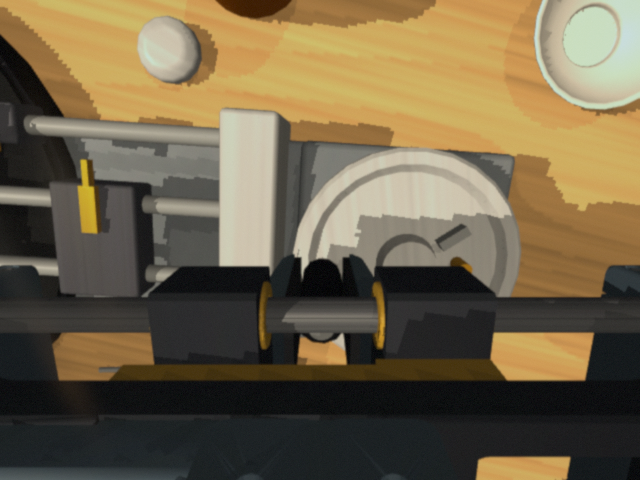

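```bash
cat >> h.py <<'E'
import json
def plan(C,r,p0,phis,M,start=None):
    # rows from start via circle points
    cur=np.array(start if start is not None else [C[0]+r*np.cos(p0),C[1]+r*np.sin(p0)])
    out=[]
    for p in phis:
        t=np.array([C[0]+r*np.cos(p),C[1]+r*np.sin(p)])
        v=M[:2,1:].T@(t-cur)/.5
        v=v.round(4); cur=cur+M[:2,1:]@(v*.5)
        out.append({"dx":0,"dy":float(v[0]),"dz":float(v[1]),"wx":0,"wy":0,"wz":0,"grip":1})
    print(json.dumps(out)); print('end cmd',cur.round(5).tolist(),'phi',p)
Mn=np.array([[0,.97,.244],[0,.244,-.97],[-1,0,0]])
Mn[:2,1:]/=np.hypot(.97,.244)
E
python3 - <<'E'
from h import *
C=[.5245,-.2555]; s=np.array([.5084,-.2136]); p0=np.arctan2(*(s-C)[::-1]); r=np.hypot(*(s-C)); print(p0,r)
plan(C,.045,p0,p0-np.array(list(np.cumsum([.03,.06,.09]+[.1]*16))+[1.78]),Mn,s)
E
```

```text
1.9376502629912706 0.044886746373512074
[{"dx": 0, "dy": 0.0027, "dz": -0.0005, "wx": 0, "wy": 0, "wz": 0, "grip": 1}, {"dx": 0, "dy": 0.0053, "dz": -0.0003, "wx": 0, "wy": 0, "wz": 0, "grip": 1}, {"dx": 0, "dy": 0.0081, "dz": 0.0001, "wx": 0, "wy": 0, "wz": 0, "grip": 1}, {"dx": 0, "dy": 0.009, "dz": 0.001, "wx": 0, "wy": 0, "wz": 0, "grip": 1}, {"dx": 0, "dy": 0.0088, "dz": 0.0018, "wx": 0, "wy": 0, "wz": 0, "grip": 1}, {"dx": 0, "dy": 0.0086, "dz": 0.0028, "wx": 0, "wy": 0, "wz": 0, "grip": 1}, {"dx": 0, "dy": 0.0082, "dz": 0.0036, "wx": 0, "wy": 0, "wz": 0, "grip": 1}, {"dx": 0, "dy": 0.0079, "dz": 0.0044, "wx": 0, "wy": 0, "wz": 0, "grip": 1}, {"dx": 0, "dy": 0.0073, "dz": 0.0051, "wx": 0, "wy": 0, "wz": 0, "grip": 1}, {"dx": 0, "dy": 0.0069, "dz": 0.0059, "wx": 0, "wy": 0, "wz": 0, "grip": 1}, {"dx": 0, "dy": 0.0062, "dz": 0.0065, "wx": 0, "wy": 0, "wz": 0, "grip": 1}, {"dx": 0, "dy": 0.0055, "dz": 0.0071, "wx": 0, "wy": 0, "wz": 0, "grip": 1}, {"dx": 0, "dy": 0.0048, "dz": 0.0076, "wx": 0, "wy": 0, "wz": 0, "grip": 1}, {"dx": 0, "dy": 0.004, "dz": 0.008, "wx": 0, "wy": 0, "wz": 0, "grip": 1}, {"dx": 0, "dy": 0.0032, "dz": 0.0085, "wx": 0, "wy": 0, "wz": 0, "grip": 1}, {"dx": 0, "dy": 0.0023, "dz": 0.0087, "wx": 0, "wy": 0, "wz": 0, "grip": 1}, {"dx": 0, "dy": 0.0014, "dz": 0.0088, "wx": 0, "wy": 0, "wz": 0, "grip": 1}, {"dx": 0, "dy": 0.0006, "dz": 0.009, "wx": 0, "wy": 0, "wz": 0, "grip": 1}, {"dx": 0, "dy": -0.0004, "dz": 0.009, "wx": 0, "wy": 0, "wz": 0, "grip": 1}, {"dx": 0, "dy": 0.0, "dz": 0.0, "wx": 0, "wy": 0, "wz": 0, "grip": 1}]
end cmd [0.56893, -0.24844] phi 0.1576502629912706
```

Call:
move_arm([
  {"dx": 0, "dy": 0.003, "dz": 0, "wx": 0, "wy": 0, "wz": 0, "grip": 1},
  {"dx": 0, "dy": 0.005, "dz": -0.001, "wx": 0, "wy": 0, "wz": 0, "grip": 1},
  {"dx": 0, "dy": 0.008, "dz": 0, "wx": 0, "wy": 0, "wz": 0, "grip": 1},
  {"dx": 0, "dy": 0.009, "dz": 0.001, "wx": 0, "wy": 0, "wz": 0, "grip": 1},
  {"dx": 0, "dy": 0.009, "dz": 0.002, "wx": 0, "wy": 0, "wz": 0, "grip": 1},
  {"dx": 0, "dy": 0.009, "dz": 0.003, "wx": 0, "wy": 0, "wz": 0, "grip": 1},
  {"dx": 0, "dy": 0.008, "dz": 0.004, "wx": 0, "wy": 0, "wz": 0, "grip": 1},
  {"dx": 0, "dy": 0.008, "dz": 0.004, "wx": 0, "wy": 0, "wz": 0, "grip": 1},
  {"dx": 0, "dy": 0.007, "dz": 0.005, "wx": 0, "wy": 0, "wz": 0, "grip": 1},
  {"dx": 0, "dy": 0.007, "dz": 0.006, "wx": 0, "wy": 0, "wz": 0, "grip": 1},
])

```text
time: 4.42
tcp_pos: [0.5466, -0.2165, 0.1004]
tcp_rot: [1.026, 1.318, -1.025]
force: [-2.2, 4.8, 6.9]
width: 0.212
```

```bash
sed -i 's/v=v.round(4)/v=v.round(3)/' h.py; python3 - <<'E'
from h import *
C=np.array([.5245,-.2555]); s0=np.array([.5084,-.2136])
e=s0+Mn[:2,1:]@np.array([.073,.024])*.5
print('cmd',e, np.arctan2(*(e-C)[::-1]),np.hypot(*(e-C)))
s,M=st(); p=s['tcp_pos'][:2]-C; a=np.arctan2(p[1],p[0]); print('meas',a,np.hypot(*p)); F=s['force'][:2]
print('Frad',F@p/np.hypot(*p),'Ftan cw',F@[np.sin(a),-np.cos(a)])
E
```

```text
cmd [ 0.54672465 -0.2163334 ] 1.0546630552431933 0.04503284494508524
t 4.42 tcp [ 0.5466 -0.2165  0.1004] F [-2.24  4.83  6.92] w 0.212 q [-0.4   0.44  1.71  0.    0.99  0.93]
meas 1.05529531092869 0.04482340177779698
Frad 3.0975977868320403 Ftan cw -4.3256139868946075
```

```bash
python3 - <<'E'
from h import *
C=np.array([.5245,-.2555]); e=np.array([ 0.54672465,-0.2163334])
plan(C,.045,0,1.055-.125*np.arange(1,21),Mn,e)
E
```

```text
[{"dx": 0, "dy": 0.008, "dz": 0.008, "wx": 0, "wy": 0, "wz": 0, "grip": 1}, {"dx": 0, "dy": 0.006, "dz": 0.009, "wx": 0, "wy": 0, "wz": 0, "grip": 1}, {"dx": 0, "dy": 0.005, "dz": 0.01, "wx": 0, "wy": 0, "wz": 0, "grip": 1}, {"dx": 0, "dy": 0.005, "dz": 0.011, "wx": 0, "wy": 0, "wz": 0, "grip": 1}, {"dx": 0, "dy": 0.002, "dz": 0.011, "wx": 0, "wy": 0, "wz": 0, "grip": 1}, {"dx": 0, "dy": 0.002, "dz": 0.011, "wx": 0, "wy": 0, "wz": 0, "grip": 1}, {"dx": 0, "dy": -0.0, "dz": 0.011, "wx": 0, "wy": 0, "wz": 0, "grip": 1}, {"dx": 0, "dy": -0.002, "dz": 0.011, "wx": 0, "wy": 0, "wz": 0, "grip": 1}, {"dx": 0, "dy": -0.003, "dz": 0.011, "wx": 0, "wy": 0, "wz": 0, "grip": 1}, {"dx": 0, "dy": -0.004, "dz": 0.011, "wx": 0, "wy": 0, "wz": 0, "grip": 1}, {"dx": 0, "dy": -0.005, "dz": 0.009, "wx": 0, "wy": 0, "wz": 0, "grip": 1}, {"dx": 0, "dy": -0.007, "dz": 0.01, "wx": 0, "wy": 0, "wz": 0, "grip": 1}, {"dx": 0, "dy": -0.008, "dz": 0.008, "wx": 0, "wy": 0, "wz": 0, "grip": 1}, {"dx": 0, "dy": -0.008, "dz": 0.007, "wx": 0, "wy": 0, "wz": 0, "grip": 1}, {"dx": 0, "dy": -0.01, "dz": 0.006, "wx": 0, "wy": 0, "wz": 0, "grip": 1}, {"dx": 0, "dy": -0.01, "dz": 0.005, "wx": 0, "wy": 0, "wz": 0, "grip": 1}, {"dx": 0, "dy": -0.011, "dz": 0.003, "wx": 0, "wy": 0, "wz": 0, "grip": 1}, {"dx": 0, "dy": -0.011, "dz": 0.002, "wx": 0, "wy": 0, "wz": 0, "grip": 1}, {"dx": 0, "dy": -0.011, "dz": 0.001, "wx": 0, "wy": 0, "wz": 0, "grip": 1}, {"dx": 0, "dy": -0.011, "dz": -0.001, "wx": 0, "wy": 0, "wz": 0, "grip": 1}]
end cmd [0.53011, -0.29991] phi -1.445
```

Call:
move_arm([
  {"dx": 0, "dy": 0.008, "dz": 0.008, "wx": 0, "wy": 0, "wz": 0, "grip": 1},
  {"dx": 0, "dy": 0.006, "dz": 0.009, "wx": 0, "wy": 0, "wz": 0, "grip": 1},
  {"dx": 0, "dy": 0.005, "dz": 0.01, "wx": 0, "wy": 0, "wz": 0, "grip": 1},
  {"dx": 0, "dy": 0.005, "dz": 0.011, "wx": 0, "wy": 0, "wz": 0, "grip": 1},
  {"dx": 0, "dy": 0.002, "dz": 0.011, "wx": 0, "wy": 0, "wz": 0, "grip": 1},
  {"dx": 0, "dy": 0.002, "dz": 0.011, "wx": 0, "wy": 0, "wz": 0, "grip": 1},
  {"dx": 0, "dy": 0, "dz": 0.011, "wx": 0, "wy": 0, "wz": 0, "grip": 1},
  {"dx": 0, "dy": -0.002, "dz": 0.011, "wx": 0, "wy": 0, "wz": 0, "grip": 1},
  {"dx": 0, "dy": -0.003, "dz": 0.011, "wx": 0, "wy": 0, "wz": 0, "grip": 1},
  {"dx": 0, "dy": -0.004, "dz": 0.011, "wx": 0, "wy": 0, "wz": 0, "grip": 1},
  {"dx": 0, "dy": -0.005, "dz": 0.009, "wx": 0, "wy": 0, "wz": 0, "grip": 1},
  {"dx": 0, "dy": -0.007, "dz": 0.01, "wx": 0, "wy": 0, "wz": 0, "grip": 1},
  {"dx": 0, "dy": -0.008, "dz": 0.008, "wx": 0, "wy": 0, "wz": 0, "grip": 1},
  {"dx": 0, "dy": -0.008, "dz": 0.007, "wx": 0, "wy": 0, "wz": 0, "grip": 1},
  {"dx": 0, "dy": -0.01, "dz": 0.006, "wx": 0, "wy": 0, "wz": 0, "grip": 1},
  {"dx": 0, "dy": -0.01, "dz": 0.005, "wx": 0, "wy": 0, "wz": 0, "grip": 1},
  {"dx": 0, "dy": -0.011, "dz": 0.003, "wx": 0, "wy": 0, "wz": 0, "grip": 1},
  {"dx": 0, "dy": -0.011, "dz": 0.002, "wx": 0, "wy": 0, "wz": 0, "grip": 1},
  {"dx": 0, "dy": -0.011, "dz": 0.001, "wx": 0, "wy": 0, "wz": 0, "grip": 1},
  {"dx": 0, "dy": -0.011, "dz": -0.001, "wx": 0, "wy": 0, "wz": 0, "grip": 1},
])

```text
time: 6.92
tcp_pos: [0.5321, -0.3001, 0.1005]
tcp_rot: [1.028, 1.313, -1.023]
force: [3.7, 4.9, 2.2]
width: 0.213
```

```bash
cat >> h.py <<'E'
C=np.array([.5245,-.2555])
def fs():
    s,M=st(); p=s['tcp_pos'][:2]-C; a=np.arctan2(p[1],p[0]); F=s['force'][:2]
    print('meas phi',a,'r',np.hypot(*p),'Frad',F@p/np.hypot(*p),'Ftan cw',F@[np.sin(a),-np.cos(a)])
E
python3 - <<'E'
from h import *
fs(); d=cap('top','t4.png'); im=d['image'][:,:,::-1][190:310,260:500]; cv2.imwrite('pics/z4.png',cv2.resize(im,None,fx=3.3,fy=3.3,interpolation=cv2.INTER_CUBIC))
plan(C,.045,0,-1.445-.125*np.arange(1,21),Mn,[0.53011, -0.29991])
E
```

```text
t 6.92 tcp [ 0.5321 -0.3001  0.1005] F [3.7 4.9 2.2] w 0.213 q [-0.53  0.47  1.66  0.    1.01  0.79]
meas phi -1.401948361519065 r 0.04522321050030332 Frad -4.212073718308827 Ftan cw -4.473460528191746
[{"dx": 0, "dy": -0.011, "dz": -0.002, "wx": 0, "wy": 0, "wz": 0, "grip": 1}, {"dx": 0, "dy": -0.011, "dz": -0.003, "wx": 0, "wy": 0, "wz": 0, "grip": 1}, {"dx": 0, "dy": -0.01, "dz": -0.005, "wx": 0, "wy": 0, "wz": 0, "grip": 1}, {"dx": 0, "dy": -0.01, "dz": -0.006, "wx": 0, "wy": 0, "wz": 0, "grip": 1}, {"dx": 0, "dy": -0.008, "dz": -0.007, "wx": 0, "wy": 0, "wz": 0, "grip": 1}, {"dx": 0, "dy": -0.008, "dz": -0.008, "wx": 0, "wy": 0, "wz": 0, "grip": 1}, {"dx": 0, "dy": -0.007, "dz": -0.009, "wx": 0, "wy": 0, "wz": 0, "grip": 1}, {"dx": 0, "dy": -0.005, "dz": -0.01, "wx": 0, "wy": 0, "wz": 0, "grip": 1}, {"dx": 0, "dy": -0.004, "dz": -0.01, "wx": 0, "wy": 0, "wz": 0, "grip": 1}, {"dx": 0, "dy": -0.003, "dz": -0.011, "wx": 0, "wy": 0, "wz": 0, "grip": 1}, {"dx": 0, "dy": -0.002, "dz": -0.011, "wx": 0, "wy": 0, "wz": 0, "grip": 1}, {"dx": 0, "dy": -0.0, "dz": -0.011, "wx": 0, "wy": 0, "wz": 0, "grip": 1}, {"dx": 0, "dy": 0.001, "dz": -0.012, "wx": 0, "wy": 0, "wz": 0, "grip": 1}, {"dx": 0, "dy": 0.003, "dz": -0.01, "wx": 0, "wy": 0, "wz": 0, "grip": 1}, {"dx": 0, "dy": 0.004, "dz": -0.011, "wx": 0, "wy": 0, "wz": 0, "grip": 1}, {"dx": 0, "dy": 0.005, "dz": -0.01, "wx": 0, "wy": 0, "wz": 0, "grip": 1}, {"dx": 0, "dy": 0.007, "dz": -0.009, "wx": 0, "wy": 0, "wz": 0, "grip": 1}, {"dx": 0, "dy": 0.007, "dz": -0.008, "wx": 0, "wy": 0, "wz": 0, "grip": 1}, {"dx": 0, "dy": 0.009, "dz": -0.008, "wx": 0, "wy": 0, "wz": 0, "grip": 1}, {"dx": 0, "dy": 0.009, "dz": -0.006, "wx": 0, "wy": 0, "wz": 0, "grip": 1}]
end cmd [0.49325, -0.22308] phi -3.9450000000000003
```

View pics/z4.png

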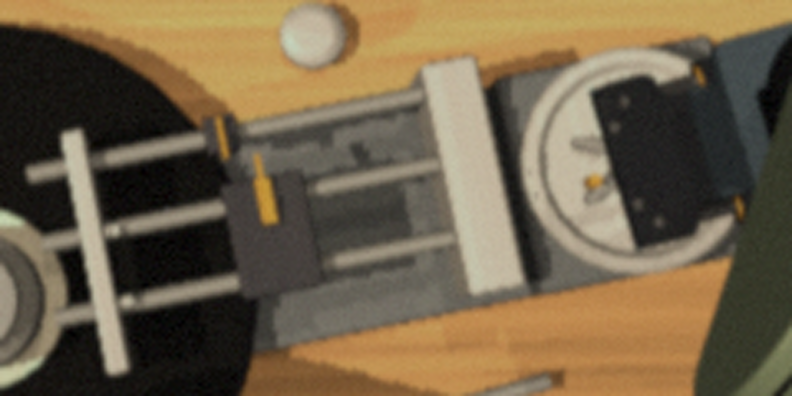

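Call:
move_arm([
  {"dx": 0, "dy": -0.011, "dz": -0.002, "wx": 0, "wy": 0, "wz": 0, "grip": 1},
  {"dx": 0, "dy": -0.011, "dz": -0.003, "wx": 0, "wy": 0, "wz": 0, "grip": 1},
  {"dx": 0, "dy": -0.01, "dz": -0.005, "wx": 0, "wy": 0, "wz": 0, "grip": 1},
  {"dx": 0, "dy": -0.01, "dz": -0.006, "wx": 0, "wy": 0, "wz": 0, "grip": 1},
  {"dx": 0, "dy": -0.008, "dz": -0.007, "wx": 0, "wy": 0, "wz": 0, "grip": 1},
  {"dx": 0, "dy": -0.008, "dz": -0.008, "wx": 0, "wy": 0, "wz": 0, "grip": 1},
  {"dx": 0, "dy": -0.007, "dz": -0.009, "wx": 0, "wy": 0, "wz": 0, "grip": 1},
  {"dx": 0, "dy": -0.005, "dz": -0.01, "wx": 0, "wy": 0, "wz": 0, "grip": 1},
  {"dx": 0, "dy": -0.004, "dz": -0.01, "wx": 0, "wy": 0, "wz": 0, "grip": 1},
  {"dx": 0, "dy": -0.003, "dz": -0.011, "wx": 0, "wy": 0, "wz": 0, "grip": 1},
  {"dx": 0, "dy": -0.002, "dz": -0.011, "wx": 0, "wy": 0, "wz": 0, "grip": 1},
  {"dx": 0, "dy": 0, "dz": -0.011, "wx": 0, "wy": 0, "wz": 0, "grip": 1},
  {"dx": 0, "dy": 0.001, "dz": -0.012, "wx": 0, "wy": 0, "wz": 0, "grip": 1},
  {"dx": 0, "dy": 0.003, "dz": -0.01, "wx": 0, "wy": 0, "wz": 0, "grip": 1},
  {"dx": 0, "dy": 0.004, "dz": -0.011, "wx": 0, "wy": 0, "wz": 0, "grip": 1},
  {"dx": 0, "dy": 0.005, "dz": -0.01, "wx": 0, "wy": 0, "wz": 0, "grip": 1},
  {"dx": 0, "dy": 0.007, "dz": -0.009, "wx": 0, "wy": 0, "wz": 0, "grip": 1},
  {"dx": 0, "dy": 0.007, "dz": -0.008, "wx": 0, "wy": 0, "wz": 0, "grip": 1},
  {"dx": 0, "dy": 0.009, "dz": -0.008, "wx": 0, "wy": 0, "wz": 0, "grip": 1},
  {"dx": 0, "dy": 0.009, "dz": -0.006, "wx": 0, "wy": 0, "wz": 0, "grip": 1},
])

```text
time: 9.48
tcp_pos: [0.492, -0.2242, 0.1004]
tcp_rot: [1.023, 1.318, -1.027]
force: [-2.1, -3.7, 8.3]
width: 0.214
```

```bash
python3 - <<'E'
from h import *
fs(); d=cap('scene','s5.png'); im=d['image'][:,:,::-1][200:310,270:410]; cv2.imwrite('pics/z5s.png',cv2.resize(im,None,fx=5,fy=5,interpolation=cv2.INTER_CUBIC))
d=cap('top','t5.png'); im=d['image'][:,:,::-1][190:310,260:500]; cv2.imwrite('pics/z5.png',cv2.resize(im,None,fx=3.3,fy=3.3,interpolation=cv2.INTER_CUBIC))
E
```

```text
t 9.47 tcp [ 0.492  -0.2242  0.1004] F [-2.09 -3.74  8.33] w 0.214 q [-0.45  0.38  1.82 -0.    0.95  0.88]
meas phi 2.3742829577371767 r 0.04514699443681704 Frad -1.0976415047090453 Ftan cw -4.1439335194952935
```

View pics/z5.png

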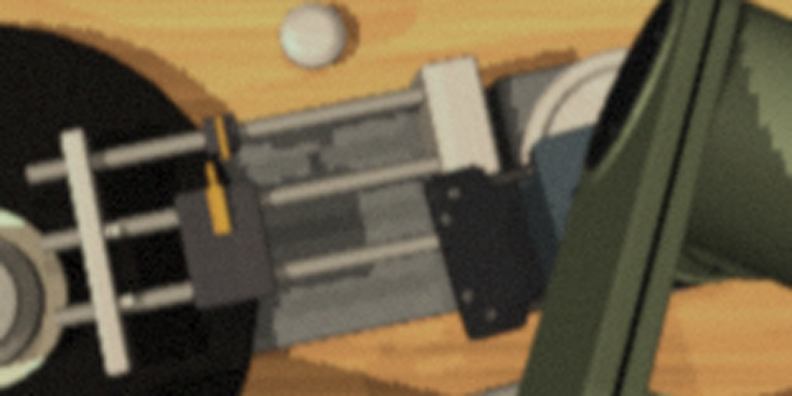

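View pics/z5s.png

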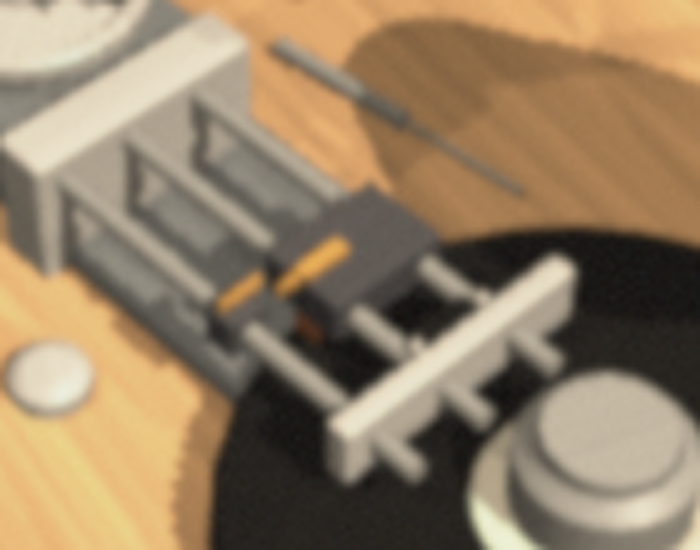

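```bash
python3 - <<'E'
from h import *
plan(C,.045,0,-3.945-.125*np.arange(1,17),Mn,[0.49325, -0.22308])
E
```

```text
[{"dx": 0, "dy": 0.01, "dz": -0.005, "wx": 0, "wy": 0, "wz": 0, "grip": 1}, {"dx": 0, "dy": 0.011, "dz": -0.004, "wx": 0, "wy": 0, "wz": 0, "grip": 1}, {"dx": 0, "dy": 0.011, "dz": -0.002, "wx": 0, "wy": 0, "wz": 0, "grip": 1}, {"dx": 0, "dy": 0.011, "dz": -0.001, "wx": 0, "wy": 0, "wz": 0, "grip": 1}, {"dx": 0, "dy": 0.011, "dz": 0.001, "wx": 0, "wy": 0, "wz": 0, "grip": 1}, {"dx": 0, "dy": 0.011, "dz": 0.001, "wx": 0, "wy": 0, "wz": 0, "grip": 1}, {"dx": 0, "dy": 0.011, "dz": 0.004, "wx": 0, "wy": 0, "wz": 0, "grip": 1}, {"dx": 0, "dy": 0.01, "dz": 0.004, "wx": 0, "wy": 0, "wz": 0, "grip": 1}, {"dx": 0, "dy": 0.01, "dz": 0.006, "wx": 0, "wy": 0, "wz": 0, "grip": 1}, {"dx": 0, "dy": 0.009, "dz": 0.007, "wx": 0, "wy": 0, "wz": 0, "grip": 1}, {"dx": 0, "dy": 0.008, "dz": 0.008, "wx": 0, "wy": 0, "wz": 0, "grip": 1}, {"dx": 0, "dy": 0.006, "dz": 0.009, "wx": 0, "wy": 0, "wz": 0, "grip": 1}, {"dx": 0, "dy": 0.006, "dz": 0.01, "wx": 0, "wy": 0, "wz": 0, "grip": 1}, {"dx": 0, "dy": 0.005, "dz": 0.01, "wx": 0, "wy": 0, "wz": 0, "grip": 1}, {"dx": 0, "dy": 0.003, "dz": 0.011, "wx": 0, "wy": 0, "wz": 0, "grip": 1}, {"dx": 0, "dy": 0.001, "dz": 0.011, "wx": 0, "wy": 0, "wz": 0, "grip": 1}]
end cmd [0.56676, -0.24068] phi -5.945
```

Call:
move_arm([
  {"dx": 0, "dy": 0.01, "dz": -0.005, "wx": 0, "wy": 0, "wz": 0, "grip": 1},
  {"dx": 0, "dy": 0.011, "dz": -0.004, "wx": 0, "wy": 0, "wz": 0, "grip": 1},
  {"dx": 0, "dy": 0.011, "dz": -0.002, "wx": 0, "wy": 0, "wz": 0, "grip": 1},
  {"dx": 0, "dy": 0.011, "dz": -0.001, "wx": 0, "wy": 0, "wz": 0, "grip": 1},
  {"dx": 0, "dy": 0.011, "dz": 0.001, "wx": 0, "wy": 0, "wz": 0, "grip": 1},
  {"dx": 0, "dy": 0.011, "dz": 0.001, "wx": 0, "wy": 0, "wz": 0, "grip": 1},
  {"dx": 0, "dy": 0.011, "dz": 0.004, "wx": 0, "wy": 0, "wz": 0, "grip": 1},
  {"dx": 0, "dy": 0.01, "dz": 0.004, "wx": 0, "wy": 0, "wz": 0, "grip": 1},
  {"dx": 0, "dy": 0.01, "dz": 0.006, "wx": 0, "wy": 0, "wz": 0, "grip": 1},
  {"dx": 0, "dy": 0.009, "dz": 0.007, "wx": 0, "wy": 0, "wz": 0, "grip": 1},
  {"dx": 0, "dy": 0.008, "dz": 0.008, "wx": 0, "wy": 0, "wz": 0, "grip": 1},
  {"dx": 0, "dy": 0.006, "dz": 0.009, "wx": 0, "wy": 0, "wz": 0, "grip": 1},
  {"dx": 0, "dy": 0.006, "dz": 0.01, "wx": 0, "wy": 0, "wz": 0, "grip": 1},
  {"dx": 0, "dy": 0.005, "dz": 0.01, "wx": 0, "wy": 0, "wz": 0, "grip": 1},
  {"dx": 0, "dy": 0.003, "dz": 0.011, "wx": 0, "wy": 0, "wz": 0, "grip": 1},
  {"dx": 0, "dy": 0.001, "dz": 0.011, "wx": 0, "wy": 0, "wz": 0, "grip": 1},
])

```text
time: 11.58
tcp_pos: [0.566, -0.2387, 0.1004]
tcp_rot: [1.029, 1.321, -1.025]
force: [1.8, 5.5, 8.3]
width: 0.214
```

```bash
python3 - <<'E'
from h import *
fs(); d=cap('scene','s6.png'); im=d['image'][:,:,::-1][200:310,270:410]; cv2.imwrite('pics/z6s.png',cv2.resize(im,None,fx=5,fy=5,interpolation=cv2.INTER_CUBIC))
d=cap('top','t6.png'); im=d['image'][:,:,::-1][190:310,260:500]; cv2.imwrite('pics/z6.png',cv2.resize(im,None,fx=3.3,fy=3.3,interpolation=cv2.INTER_CUBIC))
E
```

```text
t 11.57 tcp [ 0.566  -0.2387  0.1004] F [1.83 5.5  8.27] w 0.214 q [-0.42  0.48  1.64  0.    1.02  0.9 ]
meas phi 0.3851526488965275 r 0.04477039894971041 Frad 3.7594951309737574 Ftan cw -4.406319015038868
```

View pics/z6.png

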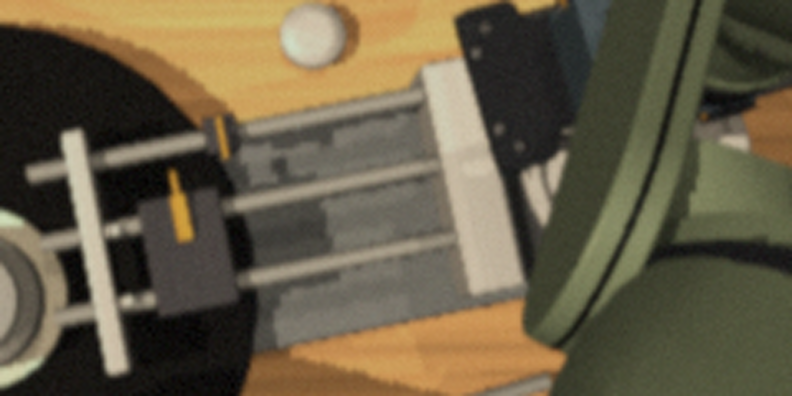

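View pics/z6s.png

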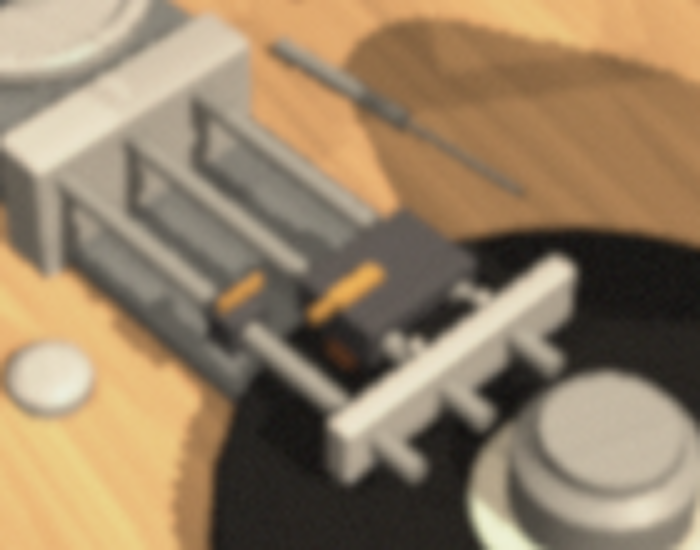

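```bash
python3 - <<'E'
from h import *
plan(C,.045,0,-5.945-.08*np.arange(1,10),Mn,[0.56676, -0.24068])
E
```

```text
[{"dx": 0, "dy": 0.001, "dz": 0.007, "wx": 0, "wy": 0, "wz": 0, "grip": 1}, {"dx": 0, "dy": -0.0, "dz": 0.007, "wx": 0, "wy": 0, "wz": 0, "grip": 1}, {"dx": 0, "dy": -0.001, "dz": 0.007, "wx": 0, "wy": 0, "wz": 0, "grip": 1}, {"dx": 0, "dy": -0.002, "dz": 0.007, "wx": 0, "wy": 0, "wz": 0, "grip": 1}, {"dx": 0, "dy": -0.001, "dz": 0.007, "wx": 0, "wy": 0, "wz": 0, "grip": 1}, {"dx": 0, "dy": -0.003, "dz": 0.007, "wx": 0, "wy": 0, "wz": 0, "grip": 1}, {"dx": 0, "dy": -0.003, "dz": 0.007, "wx": 0, "wy": 0, "wz": 0, "grip": 1}, {"dx": 0, "dy": -0.003, "dz": 0.006, "wx": 0, "wy": 0, "wz": 0, "grip": 1}, {"dx": 0, "dy": -0.004, "dz": 0.006, "wx": 0, "wy": 0, "wz": 0, "grip": 1}]
end cmd [0.56644, -0.27221] phi -6.665
```

Call:
move_arm([
  {"dx": 0, "dy": 0.001, "dz": 0.007, "wx": 0, "wy": 0, "wz": 0, "grip": 1},
  {"dx": 0, "dy": 0, "dz": 0.007, "wx": 0, "wy": 0, "wz": 0, "grip": 1},
  {"dx": 0, "dy": -0.001, "dz": 0.007, "wx": 0, "wy": 0, "wz": 0, "grip": 1},
  {"dx": 0, "dy": -0.002, "dz": 0.007, "wx": 0, "wy": 0, "wz": 0, "grip": 1},
  {"dx": 0, "dy": -0.001, "dz": 0.007, "wx": 0, "wy": 0, "wz": 0, "grip": 1},
  {"dx": 0, "dy": -0.003, "dz": 0.007, "wx": 0, "wy": 0, "wz": 0, "grip": 1},
  {"dx": 0, "dy": -0.003, "dz": 0.007, "wx": 0, "wy": 0, "wz": 0, "grip": 1},
  {"dx": 0, "dy": -0.003, "dz": 0.006, "wx": 0, "wy": 0, "wz": 0, "grip": 1},
  {"dx": 0, "dy": -0.004, "dz": 0.006, "wx": 0, "wy": 0, "wz": 0, "grip": 1},
])

```text
time: 12.8
tcp_pos: [0.5673, -0.2687, 0.1004]
tcp_rot: [1.034, 1.319, -1.022]
force: [6.0, 11.9, 8.4]
width: 0.206
```

```bash
python3 - <<'E'
from h import *
fs(); d=cap('scene','s7.png'); im=d['image'][:,:,::-1][240:300,320:400]; a=cv2.resize(im,None,fx=8,fy=8,interpolation=cv2.INTER_CUBIC); a=(255*(a/255.)**.6).astype(np.uint8); cv2.imwrite('pics/z7s.png',a)
d=cap('top','t7.png'); im=d['image'][:,:,::-1][220:310,270:350]; a=cv2.resize(im,None,fx=6,fy=6,interpolation=cv2.INTER_CUBIC); a=(255*(a/255.)**.6).astype(np.uint8);cv2.imwrite('pics/z7.png',a)
E
```

```text
t 12.8 tcp [ 0.5673 -0.2687  0.1004] F [ 6.   11.92  8.35] w 0.206 q [-0.46  0.5   1.61  0.01  1.04  0.86]
meas phi -0.29965564437913 r 0.04484428674345091 Frad 2.2152401152799066 Ftan cw -13.163787018790396
```

View pics/z7.png

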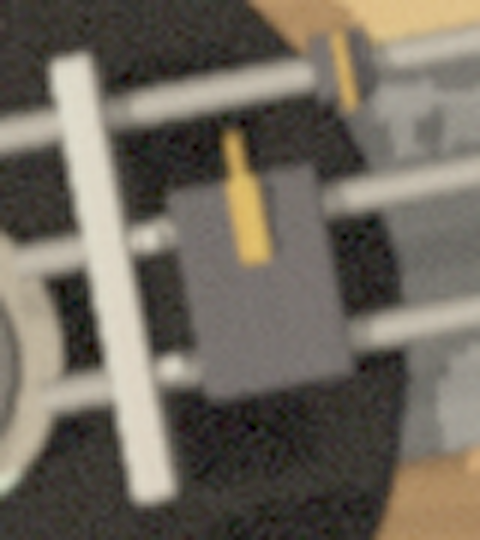

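View pics/z7s.png

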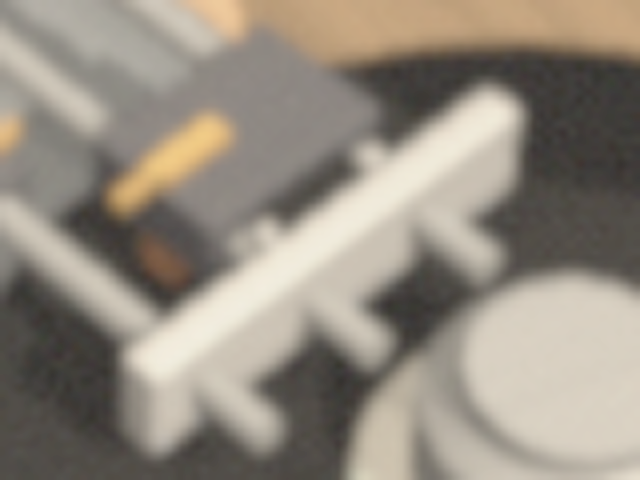

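```bash
python3 - <<'E'
from h import *
fs()
E
```

```text
t 12.9 tcp [ 0.5673 -0.2688  0.1005] F [4.46 9.16 7.84] w 0.213 q [-0.46  0.5   1.61  0.01  1.04  0.86]
meas phi -0.30034883716620747 r 0.04485141183393939 Frad 1.5502932983980826 Ftan cw -10.072636210526662
```

Call:
move_arm([
  {"dx": 0, "dy": 0, "dz": 0, "wx": 0, "wy": 0, "wz": 0, "grip": 1},
  {"dx": 0, "dy": 0, "dz": 0, "wx": 0, "wy": 0, "wz": 0, "grip": 1},
])

```text
time: 13.15
tcp_pos: [0.5673, -0.2688, 0.1005]
tcp_rot: [1.032, 1.319, -1.022]
force: [4.2, 8.8, 7.2]
width: 0.209
```

```bash
python3 - <<'E'
from h import *
fs()
E
```

```text
t 13.15 tcp [ 0.5673 -0.2688  0.1005] F [4.2  8.79 7.22] w 0.209 q [-0.46  0.5   1.61  0.01  1.04  0.86]
meas phi -0.3000576843655337 r 0.04482944104203726 Frad 1.4144928125369198 Ftan cw -9.641367668296258
```

```bash
cat >> h.py <<'E'
th=1.7455; Y=np.array([np.cos(th),np.sin(th)]); X=np.array([Y[1],-Y[0]])
def brass(d,z=.07,lo=-.01,hi=.08,verbose=True):
    im=d['image'].astype(float); r,g,b=im[...,0],im[...,1],im[...,2]
    hsv=cv2.cvtColor(d['image'],cv2.COLOR_RGB2HSV)
    m=((hsv[...,0]>12)&(hsv[...,0]<28)&(hsv[...,1]>140)&(hsv[...,2]>90)).astype(np.uint8)
    n,l,s,c=cv2.connectedComponentsWithStats(m); out=[]
    for i in range(1,n):
        if s[i][4]<4: continue
        yy,xx=np.nonzero(l==i); wt=np.clip(np.minimum(r,g)-b,0,None)[yy,xx]
        P=np.array([ray(d,u,v,z)[:2]-C for u,v in zip(xx,yy)])
        cx,cy=P@X,P@Y
        mx,my=np.average(cx,weights=wt),np.average(cy,weights=wt)
        if lo<mx<hi and .1<my<.3: out.append((round(mx,4),round(my,4),int(s[i][4]),cx.min().round(4),cx.max().round(4)))
    return out
E
python3 - <<'E'
from h import *
for n,ph in [('top0',None),('t4',-1.40),('t5',-3.909),('t6',-5.898),('t7',-6.583)]:
    d=dict(np.load('pics/'+n+'.png.npz')); print(n,ph,brass(d))
E
```

```text
top0 None [(np.float64(0.0717), np.float64(0.2216), 210310, np.float64(-0.4137), np.float64(0.5938)), (np.float64(0.0656), np.float64(0.1624), 7, np.float64(0.0645), np.float64(0.0672)), (np.float64(0.0201), np.float64(0.1642), 87, np.float64(0.0057), np.float64(0.0425))]
t4 -1.4 [(np.float64(0.0768), np.float64(0.1879), 4, np.float64(0.0758), np.float64(0.0779)), (np.float64(0.0193), np.float64(0.1938), 85, np.float64(0.0053), np.float64(0.0397))]
t5 -3.909 [(np.float64(0.0761), np.float64(0.1034), 65, np.float64(0.0731), np.float64(0.0797)), (np.float64(0.076), np.float64(0.164), 45, np.float64(0.0717), np.float64(0.0793)), (np.float64(0.0207), np.float64(0.2191), 94, np.float64(0.0053), np.float64(0.0428))]
t6 -5.898 [(np.float64(0.0764), np.float64(0.103), 52, np.float64(0.0728), np.float64(0.0794)), (np.float64(0.0766), np.float64(0.155), 21, np.float64(0.072), np.float64(0.0793)), (np.float64(0.0758), np.float64(0.1728), 14, np.float64(0.0741), np.float64(0.0779)), (np.float64(0.0207), np.float64(0.239), 97, np.float64(0.0056), np.float64(0.0417))]
t7 -6.583 [(np.float64(0.0763), np.float64(0.1299), 9, np.float64(0.0738), np.float64(0.079)), (np.float64(0.0765), np.float64(0.1533), 20, np.float64(0.0714), np.float64(0.0793)), (np.float64(0.0753), np.float64(0.1653), 9, np.float64(0.0731), np.float64(0.0779)), (np.float64(0.0764), np.float64(0.179), 6, np.float64(0.0755), np.float64(0.0775)), (np.float64(0.0205), np.float64(0.2454), 96, np.float64(0.0052), np.float64(0.0427))]
```

```bash
cat >> h.py <<'E'
def win(d,x0,x1,y0,y1,z=.07,smin=140):
    hsv=cv2.cvtColor(d['image'],cv2.COLOR_RGB2HSV); im=d['image'].astype(float)
    m=((hsv[...,0]>10)&(hsv[...,0]<30)&(hsv[...,1]>smin)&(hsv[...,2]>90))
    yy,xx=np.nonzero(m); K,T=np.array(d['K']),np.array(d['T'])
    rr=T[:3,:3]@np.linalg.solve(K,np.vstack([xx,yy,np.ones(len(xx))])); P=(T[:3,3:]+rr*(z-T[2,3])/rr[2])[:2].T-C
    cx,cy=P@X,P@Y; k=(cx>x0)&(cx<x1)&(cy>y0)&(cy<y1)
    wt=np.clip(im[yy,xx,:2].min(1)-im[yy,xx,2],0,None)[k]
    cx,cy=cx[k],cy[k]
    if len(cx)<3: return None
    return np.average(cx,weights=wt).round(4),np.average(cy,weights=wt).round(4),len(cx),np.cov(cy).round(9)**.5
E
python3 - <<'E'
from h import *
for n in ['top0','t4','t5','t6','t7']:
    d=dict(np.load('pics/'+n+'.png.npz'))
    print(n,win(d,.043,.062,.198,.222),win(d,.045,.055,.198,.222),win(d,.02,.04,.14,.26))
E
```

```text
top0 (np.float64(0.053), np.float64(0.2099), 26, np.float64(0.0013019216566291538)) (np.float64(0.0502), np.float64(0.2098), 14, np.float64(0.0013885243966167825)) (np.float64(0.0271), np.float64(0.1642), 40, np.float64(0.0024085265205099986))
t4 (np.float64(0.0532), np.float64(0.2099), 27, np.float64(0.0013568345514468594)) (np.float64(0.0502), np.float64(0.2099), 14, np.float64(0.0013885243966167825)) (np.float64(0.0268), np.float64(0.1939), 40, np.float64(0.0025491174943497604))
t5 (np.float64(0.053), np.float64(0.2098), 26, np.float64(0.0013133925536563697)) (np.float64(0.05), np.float64(0.2097), 14, np.float64(0.0013549907748763457)) (np.float64(0.0278), np.float64(0.2193), 47, np.float64(0.002359872877932199))
t6 (np.float64(0.0528), np.float64(0.2098), 25, np.float64(0.0012581732790041282)) (np.float64(0.05), np.float64(0.2097), 14, np.float64(0.0013549907748763457)) (np.float64(0.0281), np.float64(0.2391), 49, np.float64(0.0023276597689524986))
t7 (np.float64(0.0529), np.float64(0.2098), 25, np.float64(0.0012581732790041282)) (np.float64(0.05), np.float64(0.2097), 14, np.float64(0.0013549907748763457)) (np.float64(0.0276), np.float64(0.2455), 48, np.float64(0.002517339865810733))
```

Call:
move_arm([
  {"dx": 0, "dy": 0.003, "dz": -0.004, "wx": 0, "wy": 0, "wz": 0, "grip": 1},
  {"dx": 0, "dy": 0, "dz": 0, "wx": 0, "wy": 0, "wz": 0, "grip": 1},
])

```text
time: 13.4
tcp_pos: [0.5676, -0.2679, 0.1004]
tcp_rot: [1.029, 1.319, -1.023]
force: [3.6, 4.7, 7.2]
width: 0.211
```

```bash
python3 - <<'E'
from h import *
fs()
E
```

```text
t 13.4 tcp [ 0.5676 -0.2679  0.1004] F [3.64 4.69 7.21] w 0.211 q [-0.46  0.5   1.61  0.    1.04  0.86]
meas phi -0.279863962329053 r 0.04488420484105276 Frad 2.1998816746991103 Ftan cw -5.510494320588783
```

```bash
python3 - <<'E'
from h import *
plan(C,.045,0,-6.607+.13*np.arange(1,21),Mn,[0.5674, -0.2699])
E
```

```text
[{"dx": 0, "dy": 0.005, "dz": -0.011, "wx": 0, "wy": 0, "wz": 0, "grip": 1}, {"dx": 0, "dy": 0.005, "dz": -0.01, "wx": 0, "wy": 0, "wz": 0, "grip": 1}, {"dx": 0, "dy": 0.002, "dz": -0.012, "wx": 0, "wy": 0, "wz": 0, "grip": 1}, {"dx": 0, "dy": 0.002, "dz": -0.011, "wx": 0, "wy": 0, "wz": 0, "grip": 1}, {"dx": 0, "dy": -0.0, "dz": -0.012, "wx": 0, "wy": 0, "wz": 0, "grip": 1}, {"dx": 0, "dy": -0.002, "dz": -0.012, "wx": 0, "wy": 0, "wz": 0, "grip": 1}, {"dx": 0, "dy": -0.003, "dz": -0.011, "wx": 0, "wy": 0, "wz": 0, "grip": 1}, {"dx": 0, "dy": -0.005, "dz": -0.011, "wx": 0, "wy": 0, "wz": 0, "grip": 1}, {"dx": 0, "dy": -0.006, "dz": -0.01, "wx": 0, "wy": 0, "wz": 0, "grip": 1}, {"dx": 0, "dy": -0.007, "dz": -0.009, "wx": 0, "wy": 0, "wz": 0, "grip": 1}, {"dx": 0, "dy": -0.008, "dz": -0.008, "wx": 0, "wy": 0, "wz": 0, "grip": 1}, {"dx": 0, "dy": -0.01, "dz": -0.007, "wx": 0, "wy": 0, "wz": 0, "grip": 1}, {"dx": 0, "dy": -0.01, "dz": -0.006, "wx": 0, "wy": 0, "wz": 0, "grip": 1}, {"dx": 0, "dy": -0.011, "dz": -0.004, "wx": 0, "wy": 0, "wz": 0, "grip": 1}, {"dx": 0, "dy": -0.011, "dz": -0.003, "wx": 0, "wy": 0, "wz": 0, "grip": 1}, {"dx": 0, "dy": -0.012, "dz": -0.002, "wx": 0, "wy": 0, "wz": 0, "grip": 1}, {"dx": 0, "dy": -0.011, "dz": 0.0, "wx": 0, "wy": 0, "wz": 0, "grip": 1}, {"dx": 0, "dy": -0.012, "dz": 0.002, "wx": 0, "wy": 0, "wz": 0, "grip": 1}, {"dx": 0, "dy": -0.011, "dz": 0.003, "wx": 0, "wy": 0, "wz": 0, "grip": 1}, {"dx": 0, "dy": -0.011, "dz": 0.004, "wx": 0, "wy": 0, "wz": 0, "grip": 1}]
end cmd [0.4953, -0.22101] phi -4.007
```

Call:
move_arm([
  {"dx": 0, "dy": 0.005, "dz": -0.011, "wx": 0, "wy": 0, "wz": 0, "grip": 1},
  {"dx": 0, "dy": 0.005, "dz": -0.01, "wx": 0, "wy": 0, "wz": 0, "grip": 1},
  {"dx": 0, "dy": 0.002, "dz": -0.012, "wx": 0, "wy": 0, "wz": 0, "grip": 1},
  {"dx": 0, "dy": 0.002, "dz": -0.011, "wx": 0, "wy": 0, "wz": 0, "grip": 1},
  {"dx": 0, "dy": 0, "dz": -0.012, "wx": 0, "wy": 0, "wz": 0, "grip": 1},
  {"dx": 0, "dy": -0.002, "dz": -0.012, "wx": 0, "wy": 0, "wz": 0, "grip": 1},
  {"dx": 0, "dy": -0.003, "dz": -0.011, "wx": 0, "wy": 0, "wz": 0, "grip": 1},
  {"dx": 0, "dy": -0.005, "dz": -0.011, "wx": 0, "wy": 0, "wz": 0, "grip": 1},
  {"dx": 0, "dy": -0.006, "dz": -0.01, "wx": 0, "wy": 0, "wz": 0, "grip": 1},
  {"dx": 0, "dy": -0.007, "dz": -0.009, "wx": 0, "wy": 0, "wz": 0, "grip": 1},
  {"dx": 0, "dy": -0.008, "dz": -0.008, "wx": 0, "wy": 0, "wz": 0, "grip": 1},
  {"dx": 0, "dy": -0.01, "dz": -0.007, "wx": 0, "wy": 0, "wz": 0, "grip": 1},
  {"dx": 0, "dy": -0.01, "dz": -0.006, "wx": 0, "wy": 0, "wz": 0, "grip": 1},
  {"dx": 0, "dy": -0.011, "dz": -0.004, "wx": 0, "wy": 0, "wz": 0, "grip": 1},
  {"dx": 0, "dy": -0.011, "dz": -0.003, "wx": 0, "wy": 0, "wz": 0, "grip": 1},
  {"dx": 0, "dy": -0.012, "dz": -0.002, "wx": 0, "wy": 0, "wz": 0, "grip": 1},
  {"dx": 0, "dy": -0.011, "dz": 0, "wx": 0, "wy": 0, "wz": 0, "grip": 1},
  {"dx": 0, "dy": -0.012, "dz": 0.002, "wx": 0, "wy": 0, "wz": 0, "grip": 1},
  {"dx": 0, "dy": -0.011, "dz": 0.003, "wx": 0, "wy": 0, "wz": 0, "grip": 1},
  {"dx": 0, "dy": -0.011, "dz": 0.004, "wx": 0, "wy": 0, "wz": 0, "grip": 1},
])

```text
time: 15.9
tcp_pos: [0.4959, -0.2206, 0.1004]
tcp_rot: [1.028, 1.316, -1.024]
force: [4.3, 1.4, 6.1]
width: 0.214
```

```bash
python3 - <<'E'
from h import *
d=cap('top','t8.png'); fs()
print(win(d,.045,.055,.198,.222),win(d,.02,.04,.14,.26))
plan(C,.045,0,-4.007+np.cumsum([.13]*6+[.1]*2+[.05]),Mn,[0.4953, -0.22101])
E
```

```text
t 15.95 tcp [ 0.4953 -0.2211  0.1004] F [2.77 0.81 6.38] w 0.214 q [-0.44  0.38  1.82  0.    0.94  0.88]
meas phi 2.2736867372848533 r 0.045136246641513174 Frad -1.1758458008685364 Ftan cw 2.633249854159406
(np.float64(0.05), np.float64(0.2097), 14, np.float64(0.0013549907748763457)) (np.float64(0.0277), np.float64(0.2252), 47, np.float64(0.0024141251003210254))
[{"dx": 0, "dy": -0.01, "dz": 0.006, "wx": 0, "wy": 0, "wz": 0, "grip": 1}, {"dx": 0, "dy": -0.009, "dz": 0.007, "wx": 0, "wy": 0, "wz": 0, "grip": 1}, {"dx": 0, "dy": -0.009, "dz": 0.009, "wx": 0, "wy": 0, "wz": 0, "grip": 1}, {"dx": 0, "dy": -0.007, "dz": 0.009, "wx": 0, "wy": 0, "wz": 0, "grip": 1}, {"dx": 0, "dy": -0.006, "dz": 0.01, "wx": 0, "wy": 0, "wz": 0, "grip": 1}, {"dx": 0, "dy": -0.004, "dz": 0.011, "wx": 0, "wy": 0, "wz": 0, "grip": 1}, {"dx": 0, "dy": -0.003, "dz": 0.008, "wx": 0, "wy": 0, "wz": 0, "grip": 1}, {"dx": 0, "dy": -0.001, "dz": 0.009, "wx": 0, "wy": 0, "wz": 0, "grip": 1}, {"dx": 0, "dy": -0.001, "dz": 0.005, "wx": 0, "wy": 0, "wz": 0, "grip": 1}]
end cmd [0.48008, -0.26299] phi -2.9769999999999994
```

Call:
move_arm([
  {"dx": 0, "dy": -0.01, "dz": 0.006, "wx": 0, "wy": 0, "wz": 0, "grip": 1},
  {"dx": 0, "dy": -0.009, "dz": 0.007, "wx": 0, "wy": 0, "wz": 0, "grip": 1},
  {"dx": 0, "dy": -0.009, "dz": 0.009, "wx": 0, "wy": 0, "wz": 0, "grip": 1},
  {"dx": 0, "dy": -0.007, "dz": 0.009, "wx": 0, "wy": 0, "wz": 0, "grip": 1},
  {"dx": 0, "dy": -0.006, "dz": 0.01, "wx": 0, "wy": 0, "wz": 0, "grip": 1},
  {"dx": 0, "dy": -0.004, "dz": 0.011, "wx": 0, "wy": 0, "wz": 0, "grip": 1},
  {"dx": 0, "dy": -0.003, "dz": 0.008, "wx": 0, "wy": 0, "wz": 0, "grip": 1},
  {"dx": 0, "dy": -0.001, "dz": 0.009, "wx": 0, "wy": 0, "wz": 0, "grip": 1},
  {"dx": 0, "dy": -0.001, "dz": 0.005, "wx": 0, "wy": 0, "wz": 0, "grip": 1},
  {"dx": 0, "dy": 0, "dz": 0, "wx": 0, "wy": 0, "wz": 0, "grip": 1},
  {"dx": 0, "dy": 0, "dz": 0, "wx": 0, "wy": 0, "wz": 0, "grip": 1},
])

```text
time: 17.32
tcp_pos: [0.4796, -0.2618, 0.1004]
tcp_rot: [1.028, 1.319, -1.025]
force: [1.4, 3.2, 9.7]
width: 0.214
```

```bash
python3 - <<'E'
from h import *
fs()
d=cap('top','t9.png'); 
print(win(d,.045,.055,.198,.222),win(d,.02,.04,.14,.26))
d=cap('wrist','w9.png'); print(win(d,.045,.055,.198,.222),win(d,.02,.04,.14,.26))
plan(C,.045,0,-2.977+np.cumsum([.1]*3+[.05]),Mn,[0.48008, -0.26299])
E
```

```text
t 17.32 tcp [ 0.4796 -0.2618  0.1004] F [1.36 3.16 9.7 ] w 0.214 q [-0.52  0.39  1.81  0.    0.95  0.8 ]
meas phi -3.003140057211396 r 0.04532468503937716 Frad -1.7874512448372175 Ftan cw 2.9441667432518766
(np.float64(0.05), np.float64(0.2097), 13, np.float64(0.0012872451204024818)) (np.float64(0.0277), np.float64(0.215), 47, np.float64(0.002320344801963708))
None None
[{"dx": 0, "dy": -0.0, "dz": 0.009, "wx": 0, "wy": 0, "wz": 0, "grip": 1}, {"dx": 0, "dy": 0.0, "dz": 0.009, "wx": 0, "wy": 0, "wz": 0, "grip": 1}, {"dx": 0, "dy": 0.002, "dz": 0.009, "wx": 0, "wy": 0, "wz": 0, "grip": 1}, {"dx": 0, "dy": 0.001, "dz": 0.004, "wx": 0, "wy": 0, "wz": 0, "grip": 1}]
end cmd [0.48532, -0.27766] phi -2.627
```

View pics/w9.png

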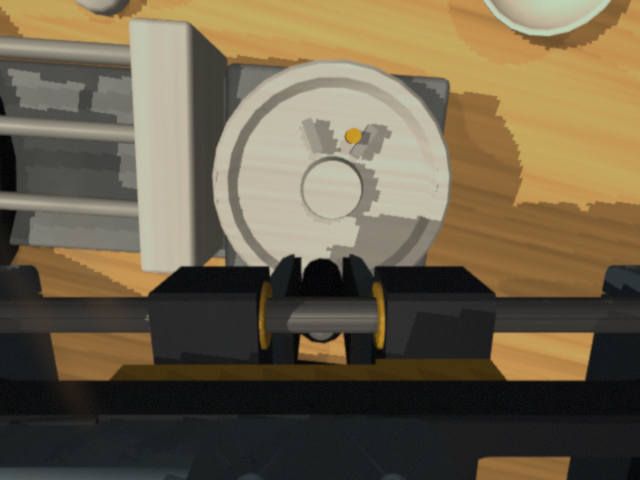

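Call:
move_arm([
  {"dx": 0, "dy": 0, "dz": 0.009, "wx": 0, "wy": 0, "wz": 0, "grip": 1},
  {"dx": 0, "dy": 0, "dz": 0.009, "wx": 0, "wy": 0, "wz": 0, "grip": 1},
  {"dx": 0, "dy": 0.002, "dz": 0.009, "wx": 0, "wy": 0, "wz": 0, "grip": 1},
  {"dx": 0, "dy": 0.001, "dz": 0.004, "wx": 0, "wy": 0, "wz": 0, "grip": 1},
  {"dx": 0, "dy": 0, "dz": 0, "wx": 0, "wy": 0, "wz": 0, "grip": 1},
  {"dx": 0, "dy": 0, "dz": 0, "wx": 0, "wy": 0, "wz": 0, "grip": 1},
])

```text
time: 18.18
tcp_pos: [0.4842, -0.2762, 0.1003]
tcp_rot: [1.028, 1.321, -1.025]
force: [-0.7, 3.2, 10.1]
width: 0.21
```

```bash
python3 - <<'E'
from h import *
fs()
for i in range(3):
    d=cap('top','t10%d.png'%i); print(win(d,.045,.055,.198,.222),win(d,.02,.04,.14,.26))
plan(C,.045,0,-2.627+np.cumsum([.06,.06,.03]),Mn,[0.48532, -0.27766])
E
```

```text
t 18.18 tcp [ 0.4842 -0.2762  0.1003] F [-0.71  3.24 10.07] w 0.21 q [-0.54  0.4   1.78  0.    0.96  0.78]
meas phi -2.6684681943618838 r 0.045322433218355614 Frad -0.8458836556419138 Ftan cw 3.208939316354555
(np.float64(0.0502), np.float64(0.2099), 14, np.float64(0.0013885243966167825)) (np.float64(0.0279), np.float64(0.2118), 45, np.float64(0.0022248595461286987))
(np.float64(0.05), np.float64(0.2097), 14, np.float64(0.0013549907748763457)) (np.float64(0.0279), np.float64(0.2118), 46, np.float64(0.0022897598127314574))
(np.float64(0.05), np.float64(0.2097), 14, np.float64(0.0013549907748763457)) (np.float64(0.0278), np.float64(0.2118), 46, np.float64(0.0022897598127314574))
[{"dx": 0, "dy": 0.002, "dz": 0.005, "wx": 0, "wy": 0, "wz": 0, "grip": 1}, {"dx": 0, "dy": 0.001, "dz": 0.005, "wx": 0, "wy": 0, "wz": 0, "grip": 1}, {"dx": 0, "dy": 0.002, "dz": 0.003, "wx": 0, "wy": 0, "wz": 0, "grip": 1}]
end cmd [0.48933, -0.28335] phi -2.477
```

Call:
move_arm([
  {"dx": 0, "dy": 0.002, "dz": 0.005, "wx": 0, "wy": 0, "wz": 0, "grip": 1},
  {"dx": 0, "dy": 0.001, "dz": 0.005, "wx": 0, "wy": 0, "wz": 0, "grip": 1},
  {"dx": 0, "dy": 0.002, "dz": 0.003, "wx": 0, "wy": 0, "wz": 0, "grip": 1},
  {"dx": 0, "dy": 0, "dz": 0, "wx": 0, "wy": 0, "wz": 0, "grip": 1},
  {"dx": 0, "dy": 0, "dz": 0, "wx": 0, "wy": 0, "wz": 0, "grip": 1},
])

```text
time: 18.95
tcp_pos: [0.4877, -0.2819, 0.1003]
tcp_rot: [1.028, 1.322, -1.026]
force: [-2.1, 3.1, 10.4]
width: 0.209
```

```bash
python3 - <<'E'
from h import *
fs()
ims=[]
for i in range(3):
    d=cap('top','t11%d.png'%i); print(win(d,.045,.055,.198,.222),win(d,.02,.04,.14,.26)); ims.append(d['image'][:,:,::-1].astype(float))
a=np.mean(ims,0)[215:275,305:365]; cv2.imwrite('pics/z11.png',cv2.resize(a.clip(0,255).astype(np.uint8),None,fx=8,fy=8,interpolation=cv2.INTER_CUBIC))
d=cap('scene','s11.png'); im=d['image'][:,:,::-1][235:285,290:365]; cv2.imwrite('pics/z11s.png',cv2.resize(im,None,fx=8,fy=8,interpolation=cv2.INTER_CUBIC))
for nm in ['top0','t7']: # angle of pointer & index from mask: slope of cy vs cx
    d=dict(np.load('pics/'+nm+'.png.npz'))
    for y0,y1 in [(.02,.04)]:
        for x0 in np.arange(.006,.042,.006): print(nm,round(x0,3),win(d,x0,x0+.006,.14,.26))
E
```

```text
t 18.95 tcp [ 0.4877 -0.2819  0.1003] F [-2.15  3.14 10.42] w 0.209 q [-0.55  0.41  1.76  0.    0.97  0.78]
meas phi -2.5201052049465513 r 0.045276672924364644 Frad -0.07929177720659822 Ftan cw 3.8024393682735367
(np.float64(0.0502), np.float64(0.2098), 14, np.float64(0.0013885243966167825)) (np.float64(0.0275), np.float64(0.2103), 45, np.float64(0.002388514182499237))
(np.float64(0.0499), np.float64(0.2097), 14, np.float64(0.0013549907748763457)) (np.float64(0.0276), np.float64(0.2101), 46, np.float64(0.0023964557162609954))
(np.float64(0.0501), np.float64(0.2098), 15, np.float64(0.001457737973711325)) (np.float64(0.0277), np.float64(0.2102), 45, np.float64(0.002320991167583367))
top0 0.006 (np.float64(0.0091), np.float64(0.1641), 19, np.float64(0.0028754130138121028))
top0 0.012 (np.float64(0.015), np.float64(0.1642), 19, np.float64(0.0026313494636782853))
top0 0.018 (np.float64(0.021), np.float64(0.1644), 19, np.float64(0.0030076568953256617))
top0 0.024 (np.float64(0.0267), np.float64(0.1639), 17, np.float64(0.002417436658942691))
top0 0.03 (np.float64(0.0329), np.float64(0.1645), 6, np.float64(0.0009279008567729636))
top0 0.036 (np.float64(0.0386), np.float64(0.1644), 5, np.float64(0.0008809086218218096))
top0 0.042 (np.float64(0.0456), np.float64(0.2036), 7, np.float64(0.01730612608297998))
t7 0.006 (np.float64(0.009), np.float64(0.2453), 17, np.float64(0.0027468163389640743))
t7 0.012 (np.float64(0.0149), np.float64(0.2453), 19, np.float64(0.0026724520575681053))
t7 0.018 (np.float64(0.0211), np.float64(0.2456), 21, np.float64(0.003083342342329181))
t7 0.024 (np.float64(0.0268), np.float64(0.2451), 17, np.float64(0.002595765782962708))
t7 0.03 (np.float64(0.0328), np.float64(0.2458), 12, np.float64(0.0015039946808416578))
t7 0.036 (np.float64(0.039), np.float64(0.2456), 6, np.float64(0.0009803060746521976))
t7 0.042 (np.float64(0.0459), np.float64(0.2134), 8, np.float64(0.01285227606301701))
```

View pics/z11.png

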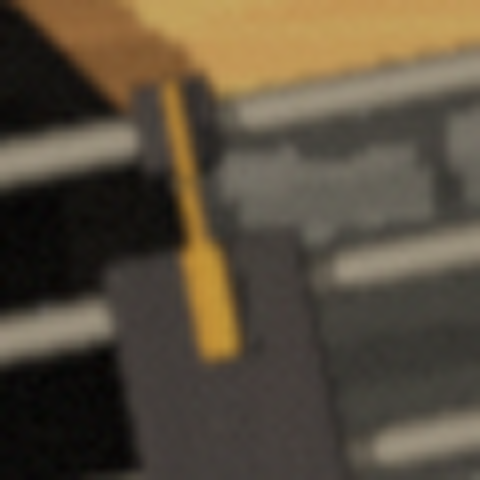

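View pics/z11s.png

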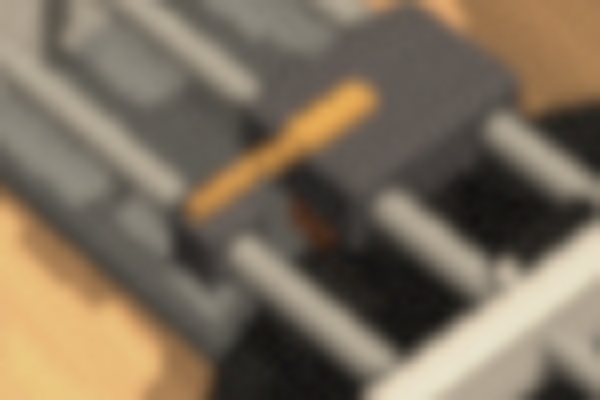

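Call:
move_arm([
  {"dx": 0, "dy": 0.001, "dz": 0.0035, "wx": 0, "wy": 0, "wz": 0, "grip": 1},
  {"dx": 0, "dy": 0, "dz": 0, "wx": 0, "wy": 0, "wz": 0, "grip": 1},
  {"dx": 0, "dy": 0, "dz": 0, "wx": 0, "wy": 0, "wz": 0, "grip": 1},
])

```text
time: 19.52
tcp_pos: [0.4887, -0.2833, 0.1003]
tcp_rot: [1.028, 1.322, -1.026]
force: [-1.2, 3.1, 11.6]
width: 0.21
```

```bash
python3 - <<'E'
from h import *
fs()
for i in range(3):
    d=cap('top','t12%d.png'%i); print(win(d,.045,.055,.198,.222),win(d,.02,.04,.14,.26))
E
```

```text
t 19.52 tcp [ 0.4887 -0.2833  0.1003] F [-1.19  3.08 11.59] w 0.21 q [-0.55  0.41  1.76  0.    0.97  0.78]
meas phi -2.4823728939531637 r 0.045326583030932094 Frad -0.9434469490171615 Ftan cw 3.163586958713833
(np.float64(0.0501), np.float64(0.2098), 13, np.float64(0.0012872451204024818)) (np.float64(0.0275), np.float64(0.2099), 46, np.float64(0.00244724334711528))
(np.float64(0.0502), np.float64(0.2099), 14, np.float64(0.0013885243966167825)) (np.float64(0.0277), np.float64(0.2098), 46, np.float64(0.0023681216184985097))
(np.float64(0.0501), np.float64(0.2097), 13, np.float64(0.0012872451204024818)) (np.float64(0.0277), np.float64(0.2098), 46, np.float64(0.0023818060374430155))
```

Call:
move_arm([
  {"dx": 0, "dy": 0, "dz": -0.002, "wx": 0, "wy": 0, "wz": 0, "grip": 1},
  {"dx": 0, "dy": 0, "dz": 0, "wx": 0, "wy": 0, "wz": 0, "grip": 0.6},
  {"dx": 0, "dy": 0, "dz": 0, "wx": 0, "wy": 0, "wz": 0, "grip": 0.3},
  {"dx": 0, "dy": 0, "dz": 0, "wx": 0, "wy": 0, "wz": 0, "grip": 0.3},
  {"dx": 0, "dy": 0, "dz": 0, "wx": 0, "wy": 0, "wz": 0, "grip": 0.3},
])

```text
time: 20.3
tcp_pos: [0.4899, -0.2847, 0.0995]
tcp_rot: [1.026, 1.317, -1.026]
force: [-0.4, -0.7, 0.2]
width: 0.617
```

```bash
python3 - <<'E'
from h import *
fs()
for i in range(2):
    d=cap('top','t13%d.png'%i); print(win(d,.045,.055,.198,.222),win(d,.02,.04,.14,.26))
cap('wrist','w13.png')
E
```

```text
t 20.3 tcp [ 0.4899 -0.2847  0.0995] F [-0.42 -0.68  0.2 ] w 0.617 q [-0.55  0.41  1.76  0.    0.97  0.78]
meas phi -2.441765948980696 r 0.04527114210410249 Frad 0.7600842792037149 Ftan cw -0.24514993164560975
(np.float64(0.0501), np.float64(0.2097), 13, np.float64(0.0012872451204024818)) (np.float64(0.0275), np.float64(0.2099), 45, np.float64(0.00239791576165636))
(np.float64(0.0502), np.float64(0.2099), 14, np.float64(0.0013885243966167825)) (np.float64(0.0277), np.float64(0.2098), 45, np.float64(0.0023784448700779255))
```

View pics/w13.png

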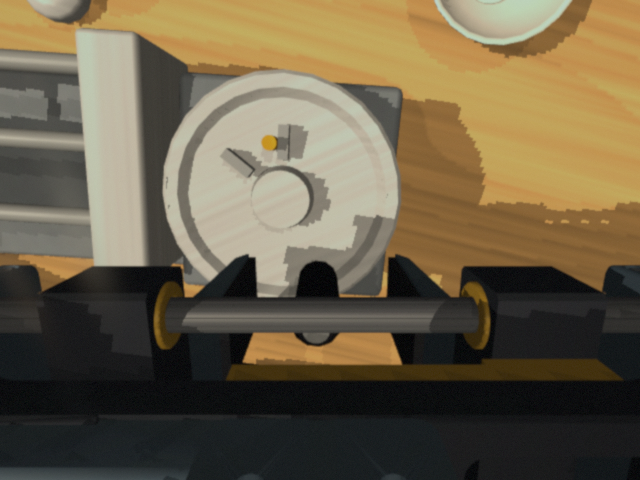

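The wrist view shows the handle free between the jaws (315,300). The pin (269,142) lies against the right-hand lug (285,140), which is the return side. Next I lift clear and take a wrist view of the pointer and index.

Call:
move_arm([
  {"dx": -0.03, "dy": 0, "dz": 0, "wx": 0, "wy": 0, "wz": 0, "grip": 0.3},
  {"dx": -0.05, "dy": 0, "dz": 0, "wx": 0, "wy": 0, "wz": 0, "grip": 0.3},
  {"dx": -0.06, "dy": 0, "dz": 0, "wx": 0, "wy": 0, "wz": 0, "grip": 0.3},
  {"dx": -0.06, "dy": 0, "dz": 0, "wx": 0, "wy": 0, "wz": 0, "grip": 0.3},
  {"dx": 0, "dy": 0, "dz": -0.1, "wx": 0, "wy": 0, "wz": 0, "grip": 0.3},
  {"dx": 0, "dy": 0, "dz": -0.1, "wx": 0, "wy": 0, "wz": 0, "grip": 0.3},
  {"dx": 0, "dy": 0, "dz": -0.1, "wx": 0, "wy": 0, "wz": 0, "grip": 0.3},
  {"dx": 0, "dy": 0, "dz": 0, "wx": 0, "wy": 0, "wz": 0, "grip": 0.3},
  {"dx": 0, "dy": 0, "dz": 0, "wx": 0, "wy": 0, "wz": 0, "grip": 0.3},
  {"dx": 0, "dy": 0, "dz": 0, "wx": 0, "wy": 0, "wz": 0, "grip": 0.3},
])

```text
time: 21.7
tcp_pos: [0.4542, -0.1405, 0.2003]
tcp_rot: [1.026, 1.314, -1.026]
force: [-0.3, -0.0, 0.7]
width: 0.697
```

```bash
python3 - <<'E'
from h import *
fs()
d=cap('top','t14.png'); print(win(d,.045,.055,.198,.222),win(d,.02,.04,.14,.26))
d=cap('wrist','w14.png')
for x0 in np.arange(.004,.066,.005): print(round(x0,3),win(d,x0,x0+.005,.19,.23,smin=150))
c=d['image'][:,:,::-1]
u,v=proj(d,list(C+.042*X+.21*Y)+[.07]); print(u,v); u,v=int(u),int(v)
c=c[max(v-60,0):v+60,max(u-60,0):u+100]; cv2.imwrite('pics/z14.png',cv2.resize(c,None,fx=5,fy=5,interpolation=cv2.INTER_CUBIC))
E
```

```text
t 21.7 tcp [ 0.4542 -0.1405  0.2003] F [-0.27 -0.03  0.75] w 0.697 q [-0.32  0.18  1.82 -0.    1.14  1.  ]
meas phi 2.1194377389736343 r 0.13477697988928 Frad 0.11452347453577774 Ftan cw -0.2467110006433077
(np.float64(0.0501), np.float64(0.2097), 13, np.float64(0.0012872451204024818)) (np.float64(0.0277), np.float64(0.2098), 45, np.float64(0.0023784448700779255))
0.004 (np.float64(0.007), np.float64(0.2111), 65, np.float64(0.0023759208741033445))
0.009 (np.float64(0.0116), np.float64(0.2113), 78, np.float64(0.0024903814968795443))
0.014 (np.float64(0.0165), np.float64(0.2114), 81, np.float64(0.0025965361541869583))
0.019 (np.float64(0.0215), np.float64(0.2115), 84, np.float64(0.002589208373229161))
0.024 (np.float64(0.0265), np.float64(0.2114), 84, np.float64(0.002578177650977527))
0.029 (np.float64(0.0315), np.float64(0.2114), 46, np.float64(0.001542400726140908))
0.034 (np.float64(0.0366), np.float64(0.2115), 44, np.float64(0.00128296531519757))
0.039 (np.float64(0.0415), np.float64(0.2116), 42, np.float64(0.0012660963628413123))
0.044 (np.float64(0.0464), np.float64(0.2114), 39, np.float64(0.0011966620241321273))
0.049 (np.float64(0.0515), np.float64(0.2114), 37, np.float64(0.001047377677822093))
0.054 (np.float64(0.0566), np.float64(0.2113), 38, np.float64(0.0010285912696499032))
0.059 (np.float64(0.0616), np.float64(0.2099), 41, np.float64(0.006438866359849379))
0.064 (np.float64(0.0661), np.float64(0.2036), 50, np.float64(0.00726787451735375))
215.5671288880452 102.6236406454618
```

View pics/w14.png

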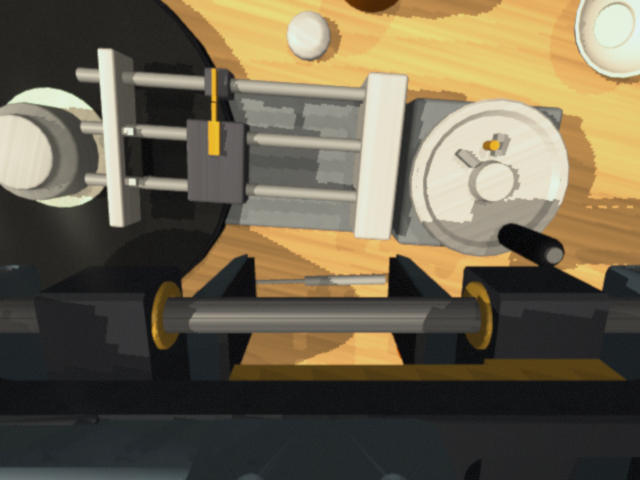

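View pics/z14.png

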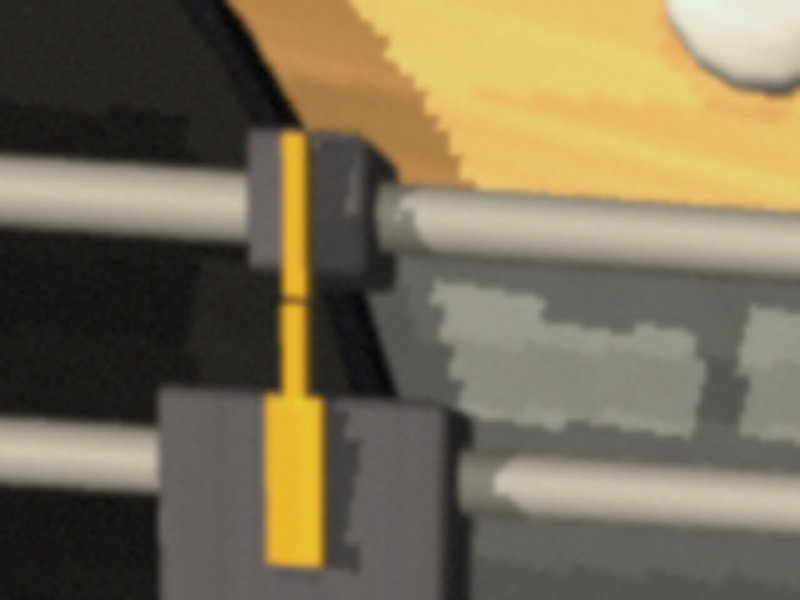

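```bash
python3 -c "
from h import *
print(hand_in())"
```

```text
the job is handed in; nothing more can be done
None
```

I wound the carriage out to its end stop, brought it back to the index in one return movement, let go of the crank and handed the job in at about 22 s.

- **End stop:** The load at the handle rose from about 4.4 N to a peak of about 13 N and held at about 10 N for roughly 0.35 s. The contact force on the buffer was not measured. I estimate about 25 N while holding and about 40 N at the peak, against the 8 N needed and the 75 N limit. I met the stop slightly earlier than I had judged from the images, but the load stayed within the 7–15 N range for a good touch.
- **Return to the index:** I wound back about 4.1 rad and did not come back too far. After releasing the crank, the overhead and wrist views both put the pointer within about 0.2 mm of the index along the rail.
- **Play in the drive:** The spindle pin rests against the return-side lug in the wrist picture. I checked this by eye only and did not measure the joint angle.
- **Final state:** The gripper is lifted clear of the crank. Measured forces are near zero and the index reads the same as at the start. I saw no loose item moved, but I did not measure their positions.
- **Disagreement:** The wrist and overhead cameras differ by about 1.6 mm in absolute position along the rail, which fits the stated calibration. It affects pointer and index alike, so their relative position is not changed.

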